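# Cock and load the desktop clay launcher

## Task

Get the wooden desk launcher ready to shoot. First nudge its loose trigger block home with the curved wooden modelling tool, in small gentle taps until you feel the hidden stop, and lay the tool back down on the counter. Then draw the sprung throwing arm down until the hair-trigger catch hooks it, ease off, and set the clay lump gently in its tray, without ever letting the arm fly up, touching the trigger block or catch with the gripper, or disturbing the skull, pot and bottle.

Things in the scene. Friction and masses are not known exactly. Their poses are not given: they have to be found in the camera images.
- launcher: Fixed wooden launcher: board 115 x 315 x 18 mm. Origin on the counter; x across the board, away from the robot; y along it; z up. 'Launcher x, y, z' below mean this frame, in mm. The board spans x -50..65, y -200..115. The arm's axle (along x) is at y 90, z 60. A stop bar across x, 74 long, is at y 68, z 118.
- guard_front (a point): Middle of the front rod of the wire guard over the tray and catch, launcher x -35, y -70, z 290: 8 mm rods along y at x -35 and 25 (y -160..20), along x at y -160 and 20 (x -35..55), on uprights at x 55. Open below toward the robot (-x): a tool leaning 30 to 40 degrees from vertical (wrist toward -x, fingers pointing to +x and down) reaches the tray; a vertical one meets the guard.
- throw_arm (a joint): Sprung arm's hinge, rad: 0 = level, pointing to launcher -y (hooked); 0.95 = free rest, slanting up against the stop bar; -0.07 = pressed fully down. Pushing down at the tray takes 3 N at rest, 6 N when level. Its end pin is 195 mm from the axle. Pressed to -0.07 with the block home, the pin passes the catch, which springs over it; eased up, the arm stays near 0. Let go unhooked, it flies up.
- tray (a point): Middle of the floor of the arm's open tray, 155 mm from the axle; moves with the arm. Axes as the launcher's when the arm is level: then it lies at launcher x 0, y -65, z 63 mm. Tray floor 62 (x) x 46 (y) mm inside, rim 6 mm high and 4 mm thick; its floor is flush with the arm's upper face. The place both to press the arm down and to set the clay.
- trigger_block (a joint): Sliding block that carries the catch, running along launcher y at the -y end of the board between two rails: the distance in m still to go to its hidden stop, 0 = fully home, at most 0.045. It is pushed home toward launcher +y; sliding takes about 2.5 N and it stays where it is left. Unless home, the catch does not reach the arm's pin.
- push_face (a point): Middle of the outer (-y) face of the block's upright wooden push plate, moving with the block: the plate is 52 mm wide (x), from z 28 to 75 mm, and this point is at launcher x 0, z 50 mm (y -150 mm when home). The tool taps here, toward launcher +y.
- catch (a joint): Hair-trigger steel catch on the block, in rad: 0 = upright (its spring holds it here), positive = leaning back to -y, at most 0.6. About 1 N at its top frees the arm.
- catch_beak (a point): Middle of the catch's beak, just over the arm's pin when hooked: launcher x 0, y -105, z 67 mm with the block home. The catch stands up to z 106 mm, 10 mm wide.
- wood_tool_mid (a point): Centre (half-way up) of the curved wooden modelling tool lying on the counter, 15 wide (x) x 170 long (y) x 11 mm high, 30 g; its y axis runs along its length. It reaches about 85 mm from here to either end.
- wood_tool: The same curved wooden tool; origin at its underside, y along its length.
- clay_shot_mid (a point): Centre (half-way up, 10 mm) of the stiff clay lump, 36 (its x) x 52 (its y) x 20 mm high, rounded (31 mm between the fingers), about 80 g, lying flat. It fits the tray with its 52 mm length along launcher x.
- clay_shot: The same clay lump; origin at its underside.
- skull: Small fragile clay skull, 83 x 56 x 59 mm, bystander; origin at its underside.
- pot: Speckled water pot, 68 mm across, 63 mm high, bystander; origin at its underside.
- squeeze_bottle: Squeeze bottle, 41 mm across, 112 mm high, bystander; origin at its underside.

How it is judged:
By the outcome, as a careful person would: the job done as asked, in the order asked, and still so for the second after the job is handed in, with the robot touching nothing.
It also fails if it takes over 72 s, if anything falls off the work surface, if the arm or the gripper's body presses on something with over 40 N, if the wrist force passes 120 N, or if a joint passes its speed limit or range.

## Robot

A 6-joint arm with a two-finger parallel gripper is mounted at the origin on a cart in front of the work surface, level with it; the furniture and walls round the work are solid. World frame = base frame: x ahead of the robot, y to its left, z up, the work surface at z = 0. Lengths are in m, angles in rad, forces in N, time in s.
With the tool pointing down it reaches from about 0.35 to 0.725 m from the base axis. Payload 4.3 kg.
Tool frame: the origin (TCP) lies midway between the tips of the shut fingers; the grasp point (between the pads) lies behind it (robot.tcp_to_grasp is the x of the grasp point in the tool frame, in m); x points along the fingers, y is the direction in which the jaws open and shut, and the axes are right-handed (so a half turn about x gives the same grasp; the last joint's range is limited). The gripper opens to 85 mm and grips with 20 to 120 N. Pads are 22 mm wide; open, the fingers measure 114 mm over their backs; the gripper's body (76 mm by 85 mm) begins 54 mm behind the grasp point. The pads swing forward as they close: fully open they stand 13 mm farther back than shut.
Start: joints at [-1.397, 0.377, 0.081, 1.274, 0, 1.46], TCP at [0.161, -0.552, 0.231] pointing down, gripper open.
Joint ranges: [-2.72, 2.72], [-0.84, 1.66], [-1.02, 1.22], [-1.77, 2.12], [-1.37, 1.28], [-3.14, 3.14]. Speed limits (rad/s): [2.57, 2.57, 3.14, 3.14, 3.14, 3.14].

## Interface

Orientations are given as a unit quaternion [w, x, y, z].
In Python, from plant import robot gives the robot as it stands.
- The arm moves only by the tool step_arm, never from a script. Its argument "steps" is a list of rows, each a list of 7 numbers: the turn, a rotation vector about the tool's x, y, z in rad, then the shift along the tool's x, y, z in cm, then the finger opening in cm, from 0 to 8.54. A call has 1 to 20 rows; each row is the pose to reach, as a shift and turn from the pose commanded when the call began, along the tool's axes at that moment; what a row does not reach only later rows make up. A row lasts 1/10 s, in which the tool goes at most 50 mm and 8.59 degrees, less where a joint would pass 70% of its speed; a pose out of reach is approached as far as the arm can. A call with a gripper value outside its range is refused whole. The fingers move at their own pace and stop on an object; "force" is the grip in N (left out, the last holds). Time passes only in rows, so rows that repeat a pose let the fingers close. It gives the time, the measured TCP pose, the force and the opening at its end, in the units of the state.
- robot.get_state(): the state, without advancing time (a new reading comes with each control period).
- robot.grab_frame(name): name is "scene" or "side" or "wrist"; returns a dict with "pixels" (420x560x3 uint8, red, green, blue), "range_z" (420x560 float32, m along the optical axis (not along the pixel's ray), 0 where there is no reading), "camera_matrix" (3x3 intrinsics, pixels), "T" (4x4, takes a point from camera to world coordinates). Camera axes: x right, y down, z forward; pixel columns grow to the right and rows downward; lengths in m; the calibration is good to about 2 mm. A picture is of the moment at which its call begins.
- robot.close_job(): hands the job in, once; it reports no verdict.
Trained networks look in the newest picture that a camera, given by its name, has taken for a name from the list of things; names that differ only in an ending like _2 or _b are one class to them, and where a whole thing is asked for, a point or a joint stands for the part that bears it (a point fixed in the world has none). Each returns a list of dicts, best first, with "conf" (0 to 1); they miss things now and then, are a little off and sometimes report something else, mostly with a low value. They report only what shows in the picture. A call takes as long as a camera call.
- robot.regions_of(camera, target): "region" (420x560 bool, what is visible of it).
- robot.tip_of(camera, target): "at" ([x, y, z] in m, in the coordinates of the camera as it stood for that picture, good to about 4 mm: a listed point, or the origin of a listed thing).
The state is a dict: "time": time; "joint_positions": joint angles; "dq": joint speeds; "joint_torque": joint torques, N m; "tool_pos": TCP position; "orientation": TCP orientation; "ft_force": force on the tool from outside, world axes, zero at the start; "wrist_torque": the same for the moment, N m; "finger_gap": finger opening in m.
Only numpy, scipy, OpenCV 4.12 (cv2) and the standard library are available. Lean on these libraries where they do the work, as an engineer would, in place of code of your own. Each camera call takes 0.05 s, during which the arm holds its last target.

## Working session

There is one attempt and no reset: what is moved stays moved. The work goes in short steps, Python scripts to look and compute and a tool call to move; the robot and the scene stay as the last step left them, time stands still between calls to the robot, and variables do not carry over. Pictures are saved under pics/ and viewed, and the job is handed in when it is done.

Besides the shell and the picture viewer there is one more tool, called as a command line: name --pt "numbers of a row" for each row, then --argument value for the rest. step_arm: Moves the arm, as the interface text tells. Its arguments: {"type":"object","properties":{"steps":{"type":"array"},"force":{"type":"number"}},"required":["steps"]}

```bash
ls; mkdir -p pics
cat > h.py <<'E'
import numpy as np, cv2
from plant import robot
from scipy.spatial.transform import Rotation as R
def snap(cam,fn):
    f=robot.grab_frame(cam); cv2.imwrite('pics/'+fn,f['pixels'][:,:,::-1]); return f
def w(f,p):
    return (f['T']@np.r_[p,1])[:3]
def pix(f,P):
    p=np.linalg.inv(f['T'])@np.r_[P,1]; q=f['camera_matrix']@p[:3]; return q[:2]/q[2]
def cloud(f):
    z=f['range_z']; K=f['camera_matrix']; v,u=np.mgrid[:z.shape[0],:z.shape[1]]
    P=np.stack([(u-K[0,2])/K[0,0]*z,(v-K[1,2])/K[1,1]*z,z],-1)
    return P@f['T'][:3,:3].T+f['T'][:3,3]
def tool(): 
    s=robot.get_state(); q=s['orientation']; return np.array(s['tool_pos']),R.from_quat([q[1],q[2],q[3],q[0]])
E
python3 - <<'E'
from h import *
s=robot.get_state(); print(s, robot.tcp_to_grasp)
for c in ['scene','side','wrist']:
    f=snap(c,c+'0.png'); print(c,f['T'][:3,3].round(3))
    for n in ['launcher','guard_front','tray','push_face','catch_beak','wood_tool_mid','wood_tool','clay_shot_mid','skull','pot','squeeze_bottle']:
        r=robot.tip_of(c,n)
        for d in r[:2]: print(c,n,round(d['conf'],2),w(f,d['at']).round(4), pix(f,w(f,d['at'])).round())
E
```

```text
pics
{'time': 0.0, 'joint_positions': array([-1.39729269e+00,  3.78076502e-01,  7.96406883e-02,  1.27440440e+00,
       -3.69102229e-05,  1.46051462e+00]), 'dq': array([-0.0004716 , -0.00155318,  0.0005651 , -0.0006886 , -0.00055162,
       -0.00012095]), 'joint_torque': array([-1.92613297e-04, -4.63599086e+01,  2.69878453e+01,  2.04337650e-02,
       -4.54674591e-06, -8.46079526e-07]), 'tool_pos': array([ 0.16088658, -0.55135285,  0.23035894]), 'orientation': array([-0.09927504, -0.69996419, -0.10071874,  0.70003595]), 'ft_force': array([-0.61757624, -0.42152069,  0.14932668]), 'wrist_torque': array([ 0.01051559, -0.03494636,  0.02527341]), 'finger_gap': 0.08545163075303955} -0.0187
scene [-0.249  0.439  0.664]
scene launcher 0.96 [ 6.106e-01 -7.760e-02 -4.000e-04] [262. 269.]
scene guard_front 0.89 [ 0.5424 -0.1198  0.2881] [288. 182.]
scene tray 0.61 [ 0.611  -0.0691  0.1893] [258. 212.]
scene push_face 0.43 [ 0.5222 -0.2304  0.0485] [322. 253.]
scene catch_beak 0.42 [ 0.5382 -0.1954  0.0673] [309. 248.]
scene catch_beak 0.28 [ 0.6875  0.2671 -0.0029] [138. 297.]
scene wood_tool 0
[... 443 characters left out ...]
7  -0.113   0.2878] [292. 181.]
side tray 0.65 [ 0.6154 -0.0706  0.1858] [308. 198.]
side push_face 0.89 [ 0.5233 -0.2339  0.0503] [295. 269.]
side push_face 0.36 [ 0.3745 -0.4495 -0.0032] [265. 352.]
side catch_beak 0.45 [ 0.5433 -0.1953  0.0676] [298. 255.]
side catch_beak 0.16 [0.5018 0.0308 0.0096] [268. 227.]
side wood_tool_mid 0.67 [ 0.4136 -0.1851  0.005 ] [257. 276.]
side wood_tool 0.43 [ 0.4162 -0.188   0.004 ] [258. 276.]
side clay_shot_mid 0.41 [0.4996 0.0292 0.009 ] [267. 227.]
side skull 0.7 [ 0.3744 -0.4492 -0.0038] [265. 352.]
side pot 0.61 [ 6.156e-01  2.061e-01 -1.000e-04] [285. 196.]
side squeeze_bottle 0.58 [ 0.6859  0.2626 -0.0024] [297. 186.]
wrist [ 0.227 -0.533  0.372]
```

View pics/scene0.png

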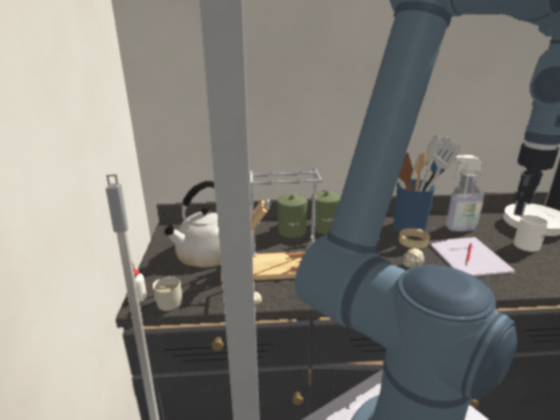

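View pics/side0.png

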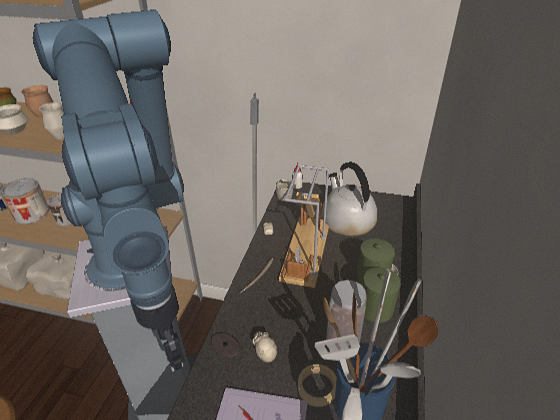

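View pics/wrist0.png

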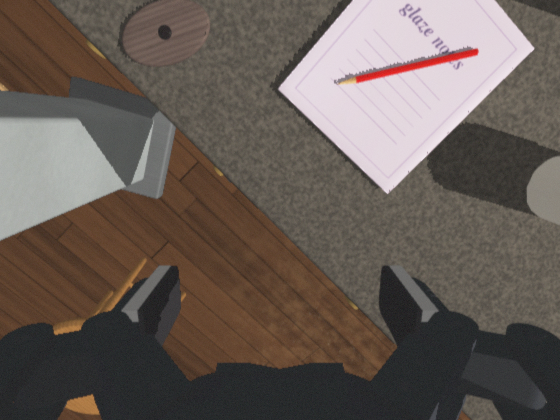

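Run:
```python
from h import *
print([a for a in dir(robot) if not a.startswith('__')])
# launcher fit: side & scene board cloud
f=robot.grab_frame('side'); 
from numpy import *
img=f['pixels'][140:300,220:380,::-1]; cv2.imwrite('pics/sidez.png',cv2.resize(img,None,fx=4,fy=4,interpolation=cv2.INTER_CUBIC)[:600,:640])
P=cloud(f)
for n in ['launcher','wood_tool','clay_shot']:
    for d in robot.regions_of('side',n)[:2]:
        m=d['region']&(f['range_z']>0); Q=P[m]; print(n,round(d['conf'],2),m.sum(),Q.min(0).round(3),Q.max(0).round(3))
        if n!='launcher':
            c=Q[:,:2]-Q[:,:2].mean(0); u,s,v=linalg.svd(c,full_matrices=False); print(Q.mean(0).round(4),v[0],degrees(arctan2(v[0,1],v[0,0])),ptp(c@v.T,axis=0))
        else:
            t=Q[(Q[:,2]>.012)&(Q[:,2]<.023)]; r=cv2.minAreaRect((t[:,:2]*1000).astype(float32)); print(len(t),r)
```

```text
['IKError', 'close_job', 'get_state', 'grab_frame', 'regions_of', 'tcp_to_grasp', 'tip_of']
launcher 0.61 3174 [ 0.474 -0.276 -0.005] [0.817 0.332 0.296]
1449 ((600.7250366210938, -108.74215698242188), (332.0489807128906, 114.96870422363281), 61.14100646972656)
clay_shot 0.54 101 [ 0.484 -0.     0.002] [0.518 0.051 0.024]
[0.4999 0.0202 0.0155] [-0.04843908 -0.99882614] -92.77644136999906 [0.05130698 0.03365594]
```

View pics/sidez.png

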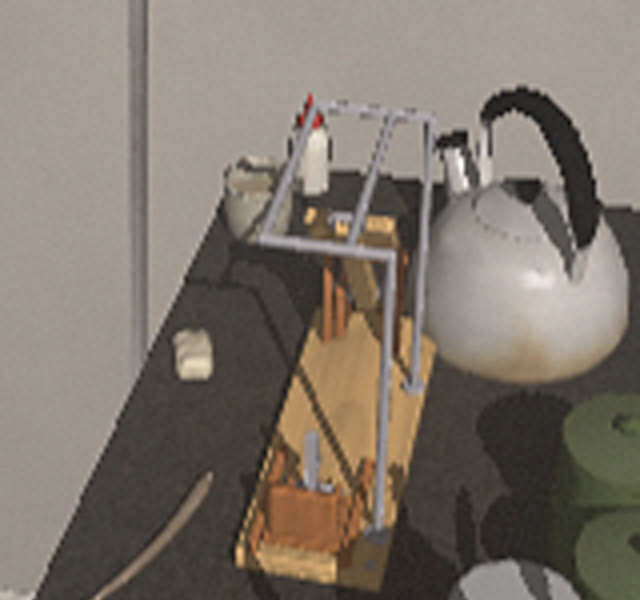

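```bash
cat >> h.py <<'E'
def down(yaw_y, lean=0.0, az=None):
    """R with tool x down (lean toward azimuth az from vertical: fingers point az-ward), tool y ~ horizontal at yaw_y"""
    y=np.array([np.cos(yaw_y),np.sin(yaw_y),0])
    x=np.array([0,0,-1.])
    if lean:
        a=np.array([np.cos(az),np.sin(az),0]); x=np.sin(lean)*a-np.cos(lean)*np.array([0,0,1])
    z=np.cross(x,y); z/=np.linalg.norm(z); y=np.cross(z,x)
    return R.from_matrix(np.stack([x,y,z],1))
def row(P,Rt,P0=None,R0=None):
    if P0 is None: P0,R0=tool()
    rv=(R0.inv()*Rt).as_rotvec(); d=R0.inv().apply(np.array(P)-P0)*100
    print('row',rv.round(3).tolist(),d.round(2).tolist(),'steps',round(max(np.linalg.norm(d)/5,np.degrees(np.linalg.norm(rv))/8.59),1))
E
python3 - <<'E'
from h import *
p,Rr=tool(); print(Rr.as_matrix().round(3))
f=robot.grab_frame('wrist'); print((Rr.as_matrix().T@f['T'][:3,:3]).round(3), Rr.inv().apply(f['T'][:3,3]-p).round(4),f['camera_matrix'])
yw=np.radians(-29)
for s in (0,np.pi):
    print('yaw',s); row([0.42,-0.17,0.28],down(yw+s))
E
```

```text
[[ 0.    0.28 -0.96]
 [-0.   -0.96 -0.28]
 [-1.    0.    0.  ]]
[[ 0.    -0.269  0.963]
 [ 1.     0.     0.   ]
 [-0.     0.963  0.269]] [-0.1403  0.0004 -0.0687] [[334.33894423   0.         279.4809399 ]
 [  0.         334.33894423 213.11606598]
 [  0.           0.           1.        ]]
yaw 0
row [-0.781, 0.0, -0.0] [-4.87, -29.42, -35.56] steps 9.3
yaw 3.141592653589793
row [2.361, -0.0, -0.0] [-4.87, -29.42, -35.56] steps 15.7
```

step_arm --pt "-0.78 0 0 -4.9 -29.4 -35.6 8.5" --pt "-0.78 0 0 -4.9 -29.4 -35.6 8.5" --pt "-0.78 0 0 -4.9 -29.4 -35.6 8.5" --pt "-0.78 0 0 -4.9 -29.4 -35.6 8.5" --pt "-0.78 0 0 -4.9 -29.4 -35.6 8.5" --pt "-0.78 0 0 -4.9 -29.4 -35.6 8.5" --pt "-0.78 0 0 -4.9 -29.4 -35.6 8.5" --pt "-0.78 0 0 -4.9 -29.4 -35.6 8.5" --pt "-0.78 0 0 -4.9 -29.4 -35.6 8.5" --pt "-0.78 0 0 -4.9 -29.4 -35.6 8.5" --pt "-0.78 0 0 -4.9 -29.4 -35.6 8.5" --pt "-0.78 0 0 -4.9 -29.4 -35.6 8.5"

```text
time: 3.25
tool_pos: [0.4203, -0.1703, 0.2803]
orientation: [-0.359, -0.609, -0.359, 0.609]
ft_force: [-0.2, -1.2, -0.1]
finger_gap: 0.0851
```

```bash
cat > look.py <<'E'
import sys
from h import *
fn=sys.argv[1]
f=snap('wrist',fn); print('t',robot.get_state()['time'])
for n in sys.argv[2:]:
    for d in robot.tip_of('wrist',n)[:2]: print(n,round(d['conf'],2),w(f,d['at']).round(4), pix(f,w(f,d['at'])).round())
np.savez('/tmp/last.npz',**f)
E
python3 look.py w1.png launcher guard_front push_face catch_beak wood_tool_mid wood_tool clay_shot_mid tray
```

```text
t 3.3
launcher 0.64 [ 0.6119 -0.0703 -0.0043] [384.  17.]
push_face 0.74 [ 0.5207 -0.2308  0.0472] [382. 186.]
catch_beak 0.67 [ 0.5444 -0.1947  0.0675] [395. 149.]
wood_tool 0.85 [ 0.4146 -0.187  -0.0037] [281. 188.]
```

View pics/w1.png

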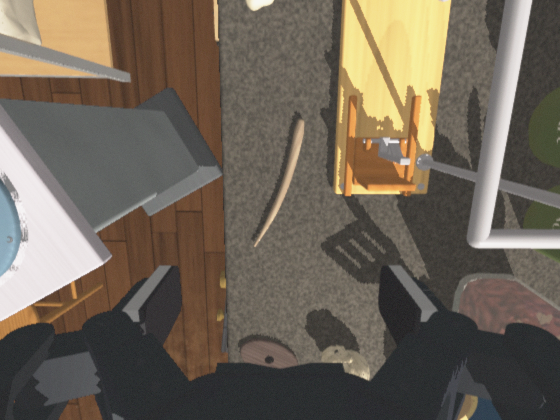

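Run:
```python
from h import *
f=dict(np.load('/tmp/last.npz')); P=cloud(f)
img=f['pixels']
# tool by region
d=robot.regions_of('wrist','wood_tool')[0]; m=d['region']; Q=P[m&(f['range_z']>0)]
print(d['conf'],m.sum(),'z',np.percentile(Q[:,2],[5,50,95]))
c=Q[:,:2]-Q[:,:2].mean(0); u,s,v=np.linalg.svd(c,full_matrices=False); a=v[0]*np.sign(v[0,1]); 
print('mean',Q.mean(0).round(4),'dir',np.degrees(np.arctan2(a[1],a[0])))
t=c@a; n=c@np.array([-a[1],a[0]])
for lo in np.arange(-.09,.09,.02):
    k=(t>=lo)&(t<lo+.02)
    if k.any(): print(round(lo+.01,3),'n',np.percentile(n[k],[2,50,98]).round(4),'z',np.median(Q[k][:,2]).round(4), 'xy',Q[k].mean(0)[:2].round(4))
print('t',t.min(),t.max())
tz=f['range_z'];print('counter z', np.median(P[230:300,280:330][...,2]))
# board
mask=(np.abs(P[...,2]-.018)<.004)&(P[...,0]>.45)&(P[...,1]>-.3)&(tz>0)
lab=cv2.connectedComponentsWithStats(mask.astype(np.uint8))
i=1+np.argmax(lab[2][1:,4]); mm=lab[1]==i; B=P[mm]; print('board n',len(B), np.median(B[:,2]))
r=cv2.minAreaRect((B[:,:2]*1000).astype(np.float32)); print(r,cv2.boxPoints(r).round(1).tolist())
```

```text
0.82 1127 z [-0.00208406  0.00683189  0.00897947]
mean [ 0.4267 -0.1748  0.0059] dir 42.08135791851683
-0.08 n [-0.0011  0.0048  0.0073] z 0.0055 xy [ 0.3654 -0.2242]
-0.06 n [-0.0048  0.0015  0.0055] z 0.0063 xy [ 0.3816 -0.2138]
-0.04 n [-0.0075 -0.0009  0.004 ] z 0.0066 xy [ 0.3978 -0.2024]
-0.02 n [-0.0084 -0.0019  0.0027] z 0.0068 xy [ 0.4134 -0.1897]
0.0 n [-0.009  -0.0026  0.0026] z 0.007 xy [ 0.4288 -0.1765]
0.02 n [-0.0086 -0.0013  0.0047] z 0.0073 xy [ 0.4427 -0.1624]
0.04 n [-0.0057  0.0011  0.0073] z 0.0076 xy [ 0.4558 -0.1472]
0.06 n [-0.0049  0.0028  0.0081] z 0.0072 xy [ 0.4687 -0.1336]
0.08 n [0.0023 0.0042 0.0069] z 0.0064 xy [ 0.4762 -0.1241]
t -0.09759649288601809 0.07137844828491931
counter z -0.0019705306287424174
board n 14306 0.015751156363889657
((572.3495483398438, -156.09573364257812), (211.43417358398438, 114.53762817382812), 60.78801345825195) [[470.79998779296875, -220.39999389648438], [570.7000122070312, -276.29998779296875], [673.9000244140625, -91.80000305175781], [574.0, -35.900001525878906]]
```

```bash
cat >> h.py <<'E'
YAW=np.radians(-29.2); O=np.array([0.613,-0.071,0])
RL=R.from_euler('z',YAW)
def L(x,y,z): return O+RL.apply(np.array([x,y,z])/1000)
def toL(P): return (RL.inv().apply(np.array(P)-O)*1000).round(1)
E
python3 - <<'E'
from h import *
Rt=down(np.radians(-48))
row([.418,-.186,.004],Rt); row([.418,-.186,.05],Rt)
E
```

```text
row [0.33, 0.0, -0.0] [27.63, 0.56, 1.47] steps 5.5
row [0.33, 0.0, -0.0] [23.03, 0.56, 1.47] steps 4.6
```

step_arm --pt "0.33 0 0 5 0.6 1.5 4.5" --pt "0.33 0 0 10 0.6 1.5 4.5" --pt "0.33 0 0 14 0.6 1.5 4.5" --pt "0.33 0 0 18 0.6 1.5 4.5" --pt "0.33 0 0 22 0.6 1.5 4.5" --pt "0.33 0 0 24 0.6 1.5 4.5" --pt "0.33 0 0 25.5 0.6 1.5 4.5" --pt "0.33 0 0 26.8 0.6 1.5 4.5" --pt "0.33 0 0 27.6 0.6 1.5 4.5" --pt "0.33 0 0 27.6 0.6 1.5 4.5" --force 30

```text
time: 4.75
tool_pos: [0.4177, -0.1858, 0.0035]
orientation: [-0.253, -0.66, -0.254, 0.66]
ft_force: [-0.7, -0.7, -0.3]
finger_gap: 0.0452
```

```bash
python3 look.py w2.png
```

```text
t 4.8
```

View pics/w2.png

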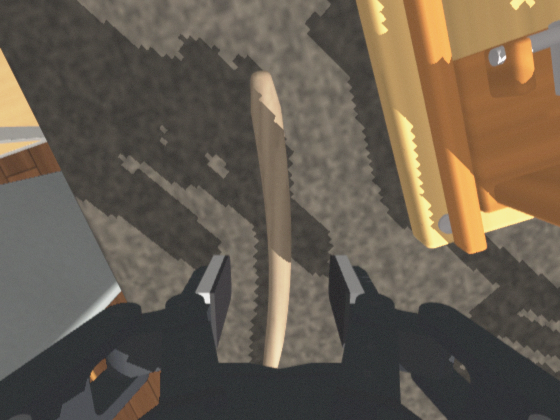

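step_arm --pt "0 0 0 0 0 0 1.0" --pt "0 0 0 0 0 0 1.0" --pt "0 0 0 0 0 0 1.0" --pt "0 0 0 0 0 0 1.0" --pt "0 0 0 0 0 0 1.0" --pt "0 0 0 -1 0 0 1.0" --pt "0 0 0 -3 0 0 1.0" --pt "0 0 0 -5 0 0 1.0" --force 30

```text
time: 5.6
tool_pos: [0.4178, -0.1858, 0.055]
orientation: [-0.253, -0.66, -0.254, 0.66]
ft_force: [0.6, -0.9, -0.2]
finger_gap: 0.0135
```

```bash
python3 look.py w3.png
```

```text
t 5.65
```

View pics/w3.png

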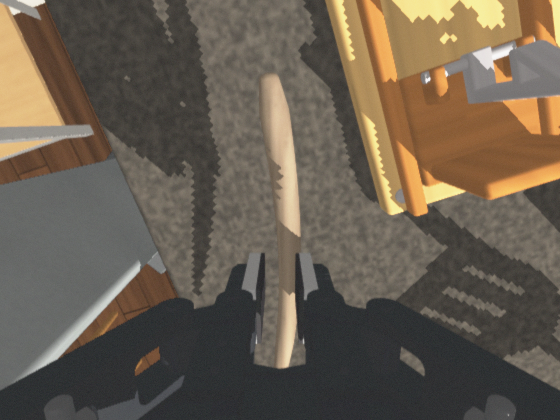

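Run:
```python
from h import *
f=dict(np.load('/tmp/last.npz')); P=cloud(f); p,Rr=tool()
for v in (75,78,82,90,110,130,160,200):
    row_=P[v,240:320]; k=(row_[:,2]>.035)&(row_[:,2]<.09)
    Q=row_[k]; 
    if len(Q): print(v,np.where(k)[0][[0,-1]]+240,Rr.inv().apply(Q.mean(0)-p).round(4),Q.mean(0).round(4),toL(Q.mean(0)))
f=robot.grab_frame('wrist'); 
for n in ['push_face','catch_beak','launcher']:
    for d in robot.tip_of('wrist',n)[:1]: print(n,d['conf'],w(f,d['at']).round(4),toL(w(f,d['at'])))
# push plate top edge from depth
m=(P[...,2]>.066)&(P[...,2]<.08); Q=P[m]; l=RL.inv().apply(Q-O)*1000; k=(l[:,0]>-30)&(l[:,0]<30)&(l[:,1]<-140); print('plate top',l[k].min(0),l[k].max(0),np.median(l[k],axis=0),k.sum())
```

```text
75 [261 277] [ 0.0026 -0.0058 -0.0845] [ 0.4788 -0.1261  0.0556] [ -90.2 -113.6   55.6]
78 [259 278] [ 0.0023 -0.006  -0.0834] [ 0.4778 -0.1268  0.0559] [ -90.8 -114.6   55.9]
82 [259 280] [ 0.0022 -0.0056 -0.0819] [ 0.477 -0.128  0.056] [ -90.9 -116.1   56. ]
90 [259 282] [ 0.0016 -0.0052 -0.0789] [ 0.4751 -0.1303  0.0566] [ -91.5 -119.1   56.6]
110 [259 288] [ 0.0009 -0.0041 -0.0714] [ 0.4703 -0.1362  0.0573] [ -92.8 -126.5   57.3]
130 [262 291] [ 0.0007 -0.0029 -0.0638] [ 0.4654 -0.1422  0.0575] [ -94.2 -134.2   57.5]
160 [267 295] [ 0.0012 -0.0011 -0.0518] [ 0.4577 -0.1516  0.057 ] [ -96.3 -146.1   57. ]
200 [273 298] [ 0.0012  0.0009 -0.0349] [ 0.4464 -0.1643  0.0569] [ -99.9 -162.7   56.9]
push_face 0.78 [ 0.5193 -0.2325  0.0493] [  -3.  -186.7   49.3]
catch_beak 0.73 [ 0.5402 -0.1949  0.0649] [  -3.1 -143.7   64.9]
plate top [ -27.61935958 -184.45583065   66.01302094] [   4.91818881 -140.01157208   79.99709178] [  -6.29241317 -176.71516315   72.3563947 ] 3320
```

Run:
```python
from h import *
p,Rr=tool(); print(p, robot.get_state()['time'])
Rt=down(YAW)
for y in (-310,-300,-290): print(L(4,y,48)); row(L(4,y,48),Rt)
```

```text
[ 0.41819009 -0.18597663  0.05404913] 5.85
[ 0.46525519 -0.34355728  0.048     ]
row [-0.327, 0.0, 0.0] [0.6, 14.85, 7.06] steps 3.3
[ 0.47013379 -0.33482806  0.048     ]
row [-0.327, 0.0, 0.0] [0.6, 14.53, 6.11] steps 3.2
[ 0.47501239 -0.32609884  0.048     ]
row [-0.327, 0.0, 0.0] [0.6, 14.21, 5.16] steps 3.0
```

step_arm --pt "-0.05 0 0 -4.5 1 0.5 1.0" --pt "-0.15 0 0 -8 4 2 1.0" --pt "-0.25 0 0 -8 8 3.5 1.0" --pt "-0.32 0 0 -8 11.5 4.5 1.0" --pt "-0.327 0 0 -8 14.2 5.2 1.0" --pt "-0.327 0 0 -5 14.2 5.2 1.0" --pt "-0.327 0 0 -2 14.2 5.2 1.0" --pt "-0.327 0 0 0.5 14.2 5.2 1.0" --pt "-0.327 0 0 0.5 14.2 5.2 1.0" --pt "-0.327 0 0 0.5 14.2 5.2 1.0"

```text
time: 6.85
tool_pos: [0.474, -0.3256, 0.0484]
orientation: [-0.357, -0.61, -0.359, 0.61]
ft_force: [-0.5, 0.2, -0.4]
finger_gap: 0.0139
```

```bash
python3 look.py w4.png push_face catch_beak
python3 - <<'E'
from h import *
f=dict(np.load('/tmp/last.npz')); P=cloud(f); p,Rr=tool(); print(p,toL(p))
print(robot.get_state()['ft_force'])
E
```

```text
t 6.9
push_face 0.94 [ 0.5181 -0.231   0.0459] [258.  22.]
[ 0.47592013 -0.32721417  0.05084014] [   5.3 -290.5   50.8]
[-1.05997589 -0.27280488  0.26340652]
```

View pics/w4.png

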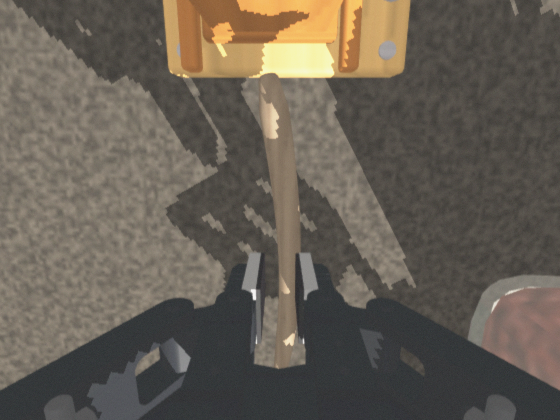

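step_arm --pt "0 0 0 0 0 -1 1.0" --pt "0 0 0 0 0 -1.6 1.0" --pt "0 0 0 0 0 -2.0 1.0" --pt "0 0 0 0 0 -2.3 1.0" --pt "0 0 0 0 0 -2.6 1.0" --pt "0 0 0 0 0 -2.9 1.0" --pt "0 0 0 0 0 -2.9 1.0"

```text
time: 7.7
tool_pos: [0.4893, -0.301, 0.0494]
orientation: [0.358, 0.61, 0.358, -0.61]
ft_force: [-1.8, -1.8, -0.1]
finger_gap: 0.0138
```

```bash
python3 look.py w5.png push_face
python3 - <<'E'
from h import *
p,Rr=tool(); s=robot.get_state(); print(toL(p), RL.inv().apply(s['ft_force']).round(2),s['finger_gap'])
E
```

```text
t 7.75
push_face 0.98 [ 0.522  -0.2256  0.0485] [257.  84.]
[   4.1 -261.1   49.3] [ 0.53 -0.14 -0.03] 0.013584992780091705
```

View pics/w5.png

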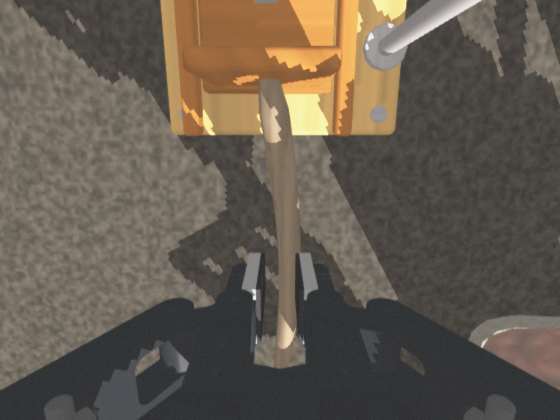

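step_arm --pt "0 0 0 0 0 -0.3 1.0" --pt "0 0 0 0 0 -0.6 1.0" --pt "0 0 0 0 0 -0.4 1.0" --pt "0 0 0 0 0 -0.7 1.0" --pt "0 0 0 0 0 -1.0 1.0" --pt "0 0 0 0 0 -1.2 1.0" --pt "0 0 0 0 0 -1.0 1.0" --pt "0 0 0 0 0 -1.3 1.0" --pt "0 0 0 0 0 -1.6 1.0" --pt "0 0 0 0 0 -1.8 1.0"

```text
time: 8.8
tool_pos: [0.4978, -0.2855, 0.0493]
orientation: [-0.358, -0.61, -0.358, 0.61]
ft_force: [-1.0, -1.6, 0.2]
finger_gap: 0.0139
```

Run:
```python
from h import *
f=robot.grab_frame('wrist')
for d in robot.tip_of('wrist','push_face')[:1]: print(d['conf'],toL(w(f,d['at'])))
p,Rr=tool(); s=robot.get_state(); print(toL(p), RL.inv().apply(s['ft_force']).round(2),s['finger_gap'])
```

```text
0.72 [  -4.3 -159.6   47.7]
[   4.1 -243.1   49.3] [-0.15 -2.16 -0.27] 0.013837056540308765
```

step_arm --pt "0 0 0 0 0 -0.15 1.0" --pt "0 0 0 0 0 -0.3 1.0" --pt "0 0 0 0 0 -0.45 1.0" --pt "0 0 0 0 0 -0.45 1.0"

```text
time: 9.3
tool_pos: [0.5002, -0.2813, 0.0493]
orientation: [0.358, 0.61, 0.358, -0.61]
ft_force: [-0.9, -2.2, -0.3]
finger_gap: 0.014
```

step_arm --pt "0 0 0 0 0 -0.1 1.0" --pt "0 0 0 0 0 -0.2 1.0" --pt "0 0 0 0 0 -0.2 1.0"

```text
time: 9.6
tool_pos: [0.5011, -0.2796, 0.0493]
orientation: [0.358, 0.61, 0.358, -0.61]
ft_force: [-1.2, -1.8, -0.2]
finger_gap: 0.014
```

step_arm --pt "0 0 0 0 0 -0.1 1.0" --pt "0 0 0 0 0 -0.2 1.0" --pt "0 0 0 0 0 -0.2 1.0"

```text
time: 9.9
tool_pos: [0.5021, -0.2778, 0.0493]
orientation: [0.358, 0.61, 0.358, -0.61]
ft_force: [-0.4, -1.8, -1.0]
finger_gap: 0.0135
```

step_arm --pt "0 0 0 0 0 -0.1 1.0" --pt "0 0 0 0 0 -0.2 1.0" --pt "0 0 0 0 0 -0.2 1.0"

```text
time: 10.2
tool_pos: [0.5026, -0.2769, 0.0494]
orientation: [-0.358, -0.609, -0.357, 0.611]
ft_force: [-3.1, -4.4, -0.4]
finger_gap: 0.0134
```

step_arm --pt "0 0 0 0 0 -0.1 1.0" --pt "0 0 0 0 0 -0.1 1.0"

```text
time: 10.4
tool_pos: [0.5027, -0.2769, 0.0494]
orientation: [-0.358, -0.609, -0.357, 0.611]
ft_force: [-4.5, -6.3, 0.1]
finger_gap: 0.0136
```

Run:
```python
from h import *
f=snap('wrist','w6.png')
for n in ('push_face','catch_beak'):
  for d in robot.tip_of('wrist',n)[:1]: print(n,d['conf'],toL(w(f,d['at'])))
f=snap('side','s6.png')
for n in ('push_face','catch_beak','launcher','guard_front'):
  for d in robot.tip_of('side',n)[:1]: print(n,d['conf'],toL(w(f,d['at'])))
p,Rr=tool(); s=robot.get_state(); print(toL(p), RL.inv().apply(s['ft_force']).round(2),s['finger_gap'])
```

```text
push_face 0.78 [  -3.2 -153.3   46.8]
push_face 0.52 [  -0.8 -151.    55.6]
launcher 0.92 [-1.2  1.5 -3.2]
[   4.1 -233.5   49.4] [ 0.12 -6.43  0.14] 0.013564998291086112
```

Run:
```python
from h import *
p,Rr=tool(); Rt=down(np.radians(-48))
row(L(4,-290,50),Rr); row(L(4,-290,130),Rr); row([.418,-.186,.13],Rt);row([.418,-.186,.0045],Rt)
```

```text
row [0.0, 0.0, 0.0] [-0.04, -0.01, 5.65] steps 1.1
row [0.0, 0.0, 0.0] [-8.04, -0.01, 5.68] steps 2.0
row [0.327, 0.004, -0.001] [-8.07, -11.83, -3.75] steps 3.0
row [0.327, 0.004, -0.001] [4.48, -11.83, -3.8] steps 2.6
```

step_arm --pt "0 0 0 0 0 2 1.0" --pt "0 0 0 -0.5 0 5.6 1.0" --pt "0 0 0 -4.5 0 5.6 1.0" --pt "0 0 0 -8 0 5.6 1.0" --pt "0.1 0 0 -8 -3.5 2.5 1.0" --pt "0.2 0 0 -8 -7.5 -0.3 1.0" --pt "0.3 0 0 -8 -11 -3.2 1.0" --pt "0.327 0 0 -8 -11.8 -3.8 1.0" --pt "0.327 0 0 -3.5 -11.8 -3.8 1.0" --pt "0.327 0 0 0.5 -11.8 -3.8 1.0" --pt "0.327 0 0 2.5 -11.8 -3.8 1.0" --pt "0.327 0 0 3.6 -11.8 -3.8 1.0" --pt "0.327 0 0 4.3 -11.8 -3.8 1.0" --pt "0.327 0 0 4.3 -11.8 -3.8 1.0" --pt "0.327 0 0 4.4 -11.8 -3.8 1.0"

```text
time: 12.3
tool_pos: [0.4201, -0.1851, 0.0063]
orientation: [0.254, 0.661, 0.253, -0.659]
ft_force: [0.4, -0.0, -0.1]
finger_gap: 0.0135
```

```bash
python3 look.py w7.png
python3 - <<'E'
from h import *
p,_=tool(); print(p, robot.get_state()['ft_force'])
f=snap('side','s7.png'); cv2.imwrite('pics/s7z.png',cv2.resize(f['pixels'][200:340,180:340,::-1],None,fx=4,fy=4))
E
```

```text
t 12.35
[ 0.4200702  -0.18516299  0.00618926] [-0.27967656  0.15168118 -0.3652859 ]
```

View pics/w7.png

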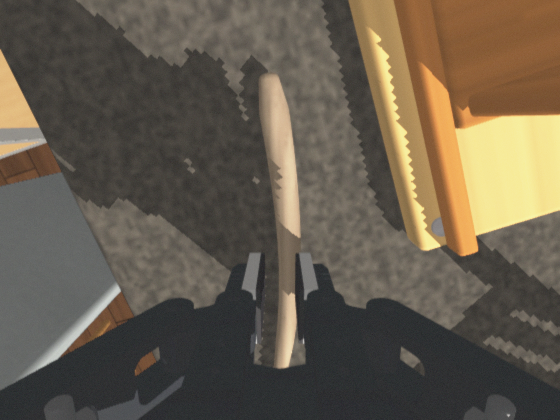

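View pics/s7z.png

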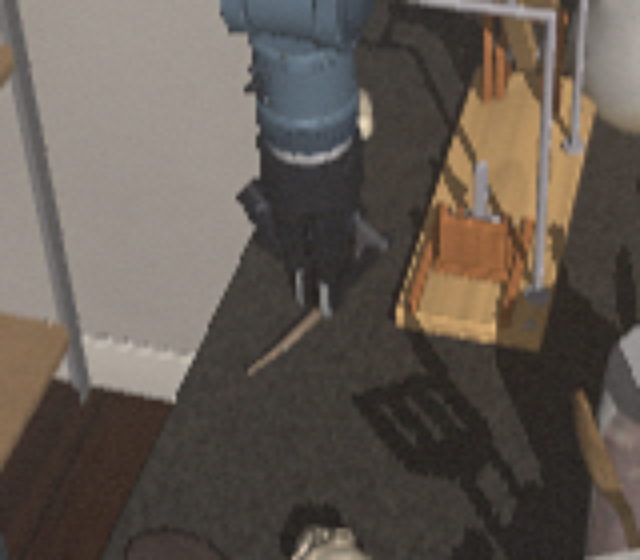

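step_arm --pt "0 0 0 0.1 0 0 1.0" --pt "0 0 0 0.2 0 0 1.0" --pt "0 0 0 0.2 0 0 1.0"

```text
time: 12.7
tool_pos: [0.4199, -0.1851, 0.0051]
orientation: [0.254, 0.661, 0.253, -0.66]
ft_force: [-3.3, 2.1, 14.4]
finger_gap: 0.0137
```

Run:
```python
from h import *
p,_=tool(); print(p, robot.get_state()['ft_force'])
```

```text
[ 0.41988976 -0.18514227  0.00512287] [-3.33076341  2.11432471 14.40556923]
```

step_arm --pt "0 0 0 -0.1 0 0 1.0" --pt "0 0 0 -0.1 0 0 3.0" --pt "0 0 0 -0.1 0 0 3.5" --pt "0 0 0 -0.3 0 0 3.5" --pt "0 0 0 -2 0 0 3.5" --pt "0 0 0 -6 0 0 3.5" --pt "0 0 0 -10 0 0 3.5" --pt "0 0 0 -15 0 0 3.5" --pt "0 0 0 -19 0 0 3.5" --pt "0 0 0 -23 0 0 3.5" --pt "0 0 0 -23 0 0 3.5"

```text
time: 13.8
tool_pos: [0.422, -0.1864, 0.2389]
orientation: [0.257, 0.662, 0.251, -0.658]
ft_force: [1.0, -0.2, 0.2]
finger_gap: 0.0349
```

```bash
python3 look.py w8.png wood_tool launcher push_face catch_beak tray guard_front
python3 - <<'E'
from h import *
print(robot.get_state()['joint_positions'])
lean=np.radians(50); Rt=down(np.radians(60.8),lean,YAW)
print(Rt.as_matrix().round(2), 'target', L(-10,28,201))
a=Rt.as_matrix()[:,0]
row(L(-10,28,201)-.12*a,Rt); row(L(-10,28,201),Rt)
E
```

```text
t 13.85
wood_tool 0.73 [ 0.4192 -0.19   -0.001 ] [278. 186.]
push_face 0.87 [ 0.5338 -0.2044  0.0466] [369. 118.]
catch_beak 0.88 [ 0.5587 -0.1635  0.0676] [363.  62.]
guard_front 0.61 [ 0.4197 -0.1893 -0.0036] [278. 185.]
[-5.53643770e-01  1.41338333e-01 -2.31989552e-01  1.20091157e+00
 -6.86556750e-05  1.85421393e+00]
[[ 0.67  0.49  0.56]
 [-0.37  0.87 -0.31]
 [-0.64 -0.    0.77]] target [ 0.61793085 -0.04167959  0.201     ]
row [-1.759, -0.59, 0.824] [-4.65, -5.9, -21.42] steps 13.5
row [-1.759, -0.59, 0.824] [3.03, 2.83, -24.38] steps 13.5
```

View pics/w8.png

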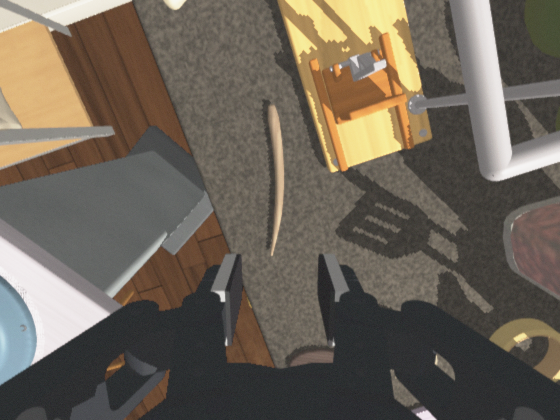

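Run:
```python
from h import *
lean=np.radians(50); Rt=down(np.radians(60.8),lean,YAW)
a=Rt.as_matrix()[:,0]
row(L(-10,28,201)-.15*a,Rt)
```

```text
row [-1.759, -0.59, 0.824] [-6.57, -8.08, -20.68] steps 13.5
```

step_arm --pt "-1.759 -0.59 0.824 -6.6 -8.1 -20.7 0" --pt "-1.759 -0.59 0.824 -6.6 -8.1 -20.7 0" --pt "-1.759 -0.59 0.824 -6.6 -8.1 -20.7 0" --pt "-1.759 -0.59 0.824 -6.6 -8.1 -20.7 0" --pt "-1.759 -0.59 0.824 -6.6 -8.1 -20.7 0" --pt "-1.759 -0.59 0.824 -6.6 -8.1 -20.7 0" --pt "-1.759 -0.59 0.824 -6.6 -8.1 -20.7 0" --pt "-1.759 -0.59 0.824 -6.6 -8.1 -20.7 0" --pt "-1.759 -0.59 0.824 -6.6 -8.1 -20.7 0" --pt "-1.759 -0.59 0.824 -6.6 -8.1 -20.7 0" --pt "-1.759 -0.59 0.824 -6.6 -8.1 -20.7 0" --pt "-1.759 -0.59 0.824 -6.6 -8.1 -20.7 0" --pt "-1.759 -0.59 0.824 -6.6 -8.1 -20.7 0" --pt "-1.759 -0.59 0.824 -6.6 -8.1 -20.7 0" --pt "-1.759 -0.59 0.824 -6.6 -8.1 -20.7 0" --pt "-1.759 -0.59 0.824 -6.6 -8.1 -20.7 0"

```text
time: 15.75
tool_pos: [0.5179, 0.014, 0.2984]
orientation: [0.909, 0.086, 0.33, -0.238]
ft_force: [-0.6, 0.6, 0.5]
finger_gap: 0.0
```

```bash
python3 look.py w9.png tray launcher guard_front clay_shot_mid catch_beak
python3 - <<'E'
from h import *
s=robot.get_state(); print(s['joint_positions'].round(3)); p,Rr=tool(); print(toL(p),(RL.inv()*Rr).as_matrix().round(2))
f=dict(np.load('/tmp/last.npz'))
for n in ['tray','guard_front','launcher']:
    for d in robot.tip_of('wrist',n)[:1]: print(n,toL(w(f,d['at'])))
E
```

```text
t 15.8
tray 0.75 [ 0.6117 -0.0719  0.1833] [248. 187.]
launcher 0.67 [ 6.127e-01 -6.930e-02 -3.000e-04] [257.  48.]
guard_front 0.63 [ 0.5467 -0.1196  0.2873] [137. 291.]
catch_beak 0.62 [ 0.559  -0.1665  0.065 ] [153.  91.]
[ 0.21  -0.255 -0.811  0.281 -0.531  0.512]
[-123.6   28.7  299.6] [[ 0.77  0.    0.64]
 [ 0.    1.   -0.  ]
 [-0.64  0.    0.77]]
tray [ -0.7  -1.4 183.3]
guard_front [-34.2 -74.8 287.3]
launcher [-1.1  1.4 -0.3]
```

View pics/w9.png

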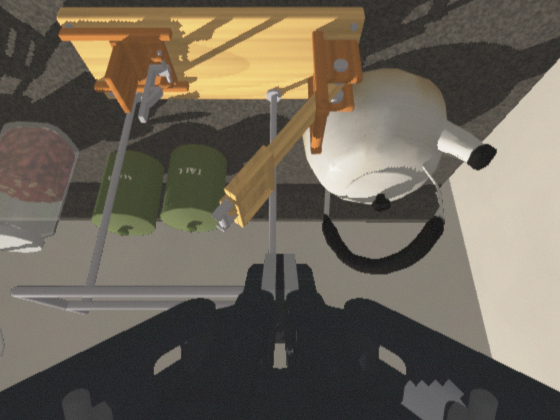

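step_arm --pt "0 0 0 3 0 -0.25 0" --pt "0 0 0 6 0 -0.25 0" --pt "0 0 0 8 0 -0.25 0" --pt "0 0 0 9 0 -0.25 0" --pt "0 0 0 10 0 -0.25 0" --pt "0 0 0 11 0 -0.25 0" --pt "0 0 0 12 0 -0.25 0" --pt "0 0 0 13 0 -0.25 0" --pt "0 0 0 14 0 -0.25 0" --pt "0 0 0 15 0 -0.25 0" --pt "0 0 0 15 0 -0.25 0"

```text
time: 17.3
tool_pos: [0.6179, -0.0418, 0.2001]
orientation: [0.91, 0.086, 0.33, -0.237]
ft_force: [0.5, -0.5, 0.4]
finger_gap: -0.0002
```

```bash
python3 look.py w10.png
python3 - <<'E'
from h import *
s=robot.get_state(); print(s['joint_positions'].round(3)); p,Rr=tool(); print(toL(p), s['ft_force'])
f=snap('side','s10.png'); cv2.imwrite('pics/s10z.png',cv2.resize(f['pixels'][140:290,220:380,::-1],None,fx=4,fy=4))
f=snap('scene','c10.png'); cv2.imwrite('pics/c10z.png',cv2.resize(f['pixels'][150:300,220:380,::-1],None,fx=4,fy=4))
E
```

```text
t 17.35
[ 0.028  0.044 -0.876 -0.148 -0.405  0.366]
[-10.3  28.  200.4] [-0.54392166 -0.64873321 -0.50252528]
```

View pics/w10.png

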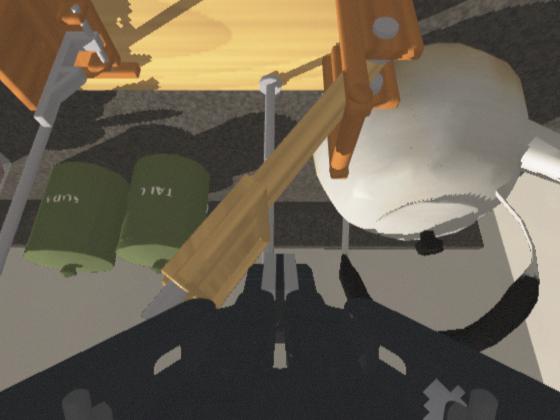

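View pics/s10z.png

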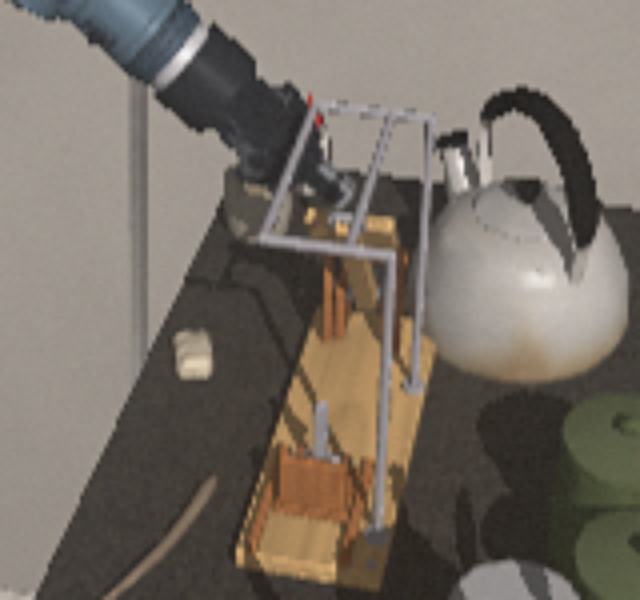

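View pics/c10z.png

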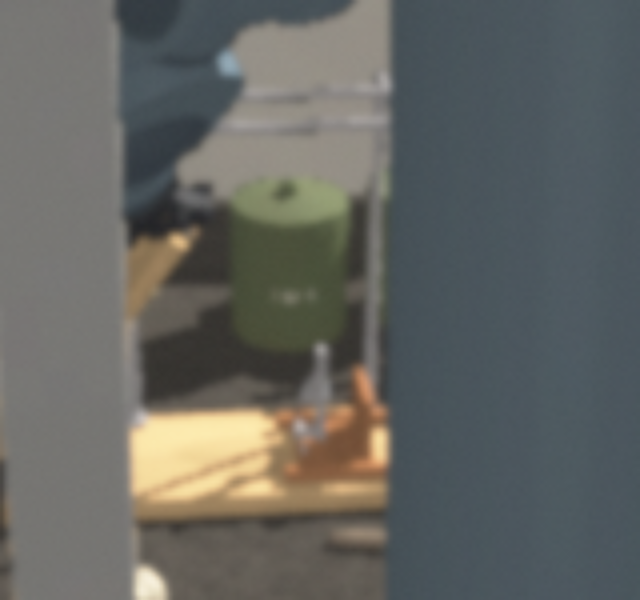

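```bash
cat > arc.py <<'E'
from h import *
import sys
x0=float(sys.argv[1])
p,Rr=tool(); print(toL(p))
for th in [.95]+[float(a) for a in sys.argv[2:]]:
    P=L(x0,90-162*np.cos(th)+3*np.sin(th)+10,60+162*np.sin(th)+3*np.cos(th)+7.8)
    print(th,toL(P),(Rr.inv().apply(P-p)*100).round(2).tolist())
E
python3 arc.py -10 .9 .85 .8 .75 .7 .65 .6 .5 .4 .3 .2 .1 0 -.03 -.07
```

```text
[-10.5  28.2 201.2]
0.95 [-10.    8.2 201.3] [0.03, -2.0, 0.04]
0.9 [-10.    1.6 196.6] [0.34, -2.66, -0.32]
0.85 [-10.   -4.7 191.5] [0.66, -3.29, -0.71]
0.8 [-10.  -10.7 186.1] [1.01, -3.89, -1.12]
0.75 [-10.  -16.5 180.4] [1.37, -4.47, -1.56]
0.7 [-10.  -22.  174.5] [1.75, -5.02, -2.02]
0.65 [-10.  -27.2 168.2] [2.15, -5.54, -2.5]
0.6 [-10.  -32.  161.7] [2.57, -6.02, -2.99]
0.5 [-10.  -40.7 148.1] [3.44, -6.9, -4.04]
0.4 [-10.  -48.  133.6] [4.37, -7.63, -5.15]
0.3 [-10.  -53.9 118.5] [5.33, -8.21, -6.31]
0.2 [-10.  -58.2 102.9] [6.33, -8.64, -7.51]
0.1 [-10.  -60.9  87. ] [7.36, -8.91, -8.74]
0.0 [-10.  -62.   70.8] [8.39, -9.02, -9.98]
-0.03 [-10.  -62.   65.9] [8.7, -9.03, -10.35]
-0.07 [-10.  -61.8  59.5] [9.12, -9.0, -10.85]
```

First to θ≈0.8, then check contact.

step_arm --pt "0 0 0 0 -1 0 0" --pt "0 0 0 0 -2 0 0" --pt "0 0 0 0.35 -2.65 -0.3 0" --pt "0 0 0 0.65 -3.3 -0.7 0" --pt "0 0 0 1.0 -3.9 -1.1 0" --pt "0 0 0 1.0 -3.9 -1.1 0"

```text
time: 18.05
tool_pos: [0.5987, -0.0765, 0.1859]
orientation: [0.91, 0.086, 0.329, -0.238]
ft_force: [1.1, 2.2, 3.4]
finger_gap: 0.0001
```

```bash
python3 look.py w11.png
python3 - <<'E'
from h import *
s=robot.get_state(); p,Rr=tool(); print(toL(p), RL.inv().apply(s['ft_force']))
E
python3 arc.py -10 .8 .7 .6 .5 .4 .3 .2 .1 0 -.03 -.07
```

```text
t 18.1
[ -9.7 -11.2 186.3] [-1.35248967  2.27610083  2.04433749]
[ -9.7 -11.2 186.3]
0.95 [-10.    8.2 201.3] [-0.99, 1.94, 1.13]
0.8 [-10.  -10.7 186.1] [-0.02, 0.05, -0.03]
0.7 [-10.  -22.  174.5] [0.73, -1.08, -0.93]
0.6 [-10.  -32.  161.7] [1.54, -2.08, -1.9]
0.5 [-10.  -40.7 148.1] [2.42, -2.96, -2.95]
0.4 [-10.  -48.  133.6] [3.34, -3.69, -4.06]
0.3 [-10.  -53.9 118.5] [4.31, -4.27, -5.22]
0.2 [-10.  -58.2 102.9] [5.31, -4.7, -6.42]
0.1 [-10.  -60.9  87. ] [6.33, -4.97, -7.65]
0.0 [-10.  -62.   70.8] [7.37, -5.09, -8.89]
-0.03 [-10.  -62.   65.9] [7.68, -5.09, -9.26]
-0.07 [-10.  -61.8  59.5] [8.09, -5.07, -9.76]
```

View pics/w11.png

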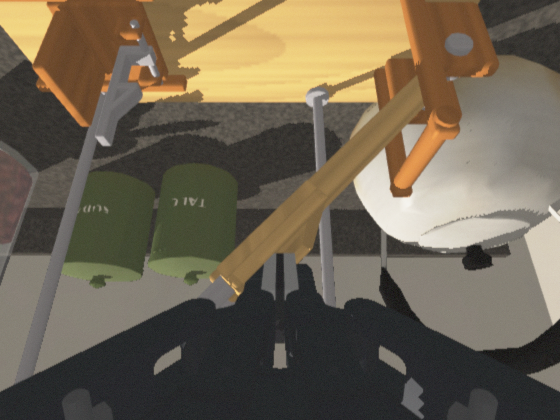

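step_arm --pt "0 0 0 0.35 -0.55 -0.45 0" --pt "0 0 0 0.73 -1.1 -0.93 0" --pt "0 0 0 1.13 -1.6 -1.4 0" --pt "0 0 0 1.54 -2.1 -1.9 0" --pt "0 0 0 1.98 -2.55 -2.42 0" --pt "0 0 0 2.42 -2.97 -2.95 0" --pt "0 0 0 2.88 -3.35 -3.5 0" --pt "0 0 0 3.34 -3.7 -4.06 0" --pt "0 0 0 3.82 -4.0 -4.64 0" --pt "0 0 0 4.31 -4.28 -5.22 0" --pt "0 0 0 4.31 -4.28 -5.22 0"

```text
time: 19.2
tool_pos: [0.5981, -0.1113, 0.1292]
orientation: [0.904, 0.087, 0.342, -0.241]
ft_force: [-0.2, 1.9, 4.2]
finger_gap: 0.0001
```

```bash
python3 look.py w12.png
python3 - <<'E'
from h import *
s=robot.get_state(); p,Rr=tool(); print(toL(p), RL.inv().apply(s['ft_force']), s['joint_positions'].round(3))
E
python3 arc.py -10 .2 .15 .1 .05 0 -.03 -.07
```

```text
t 19.25
[  6.7 -42.2 129.7] [-1.93732091  0.87157128  4.16152524] [-0.145  0.144 -1.019 -0.405 -0.283  0.248]
[  6.7 -42.2 129.7]
0.95 [-10.    8.2 201.3] [-6.04, 4.97, 4.28]
0.2 [-10.  -58.2 102.9] [0.53, -1.6, -3.12]
0.15 [-10.  -59.7  95. ] [1.05, -1.75, -3.71]
0.1 [-10.  -60.9  87. ] [1.58, -1.86, -4.32]
0.05 [-10.  -61.6  78.9] [2.11, -1.93, -4.92]
0.0 [-10.  -62.   70.8] [2.65, -1.95, -5.53]
-0.03 [-10.  -62.   65.9] [2.97, -1.95, -5.9]
-0.07 [-10.  -61.8  59.5] [3.4, -1.93, -6.39]
```

View pics/w12.png

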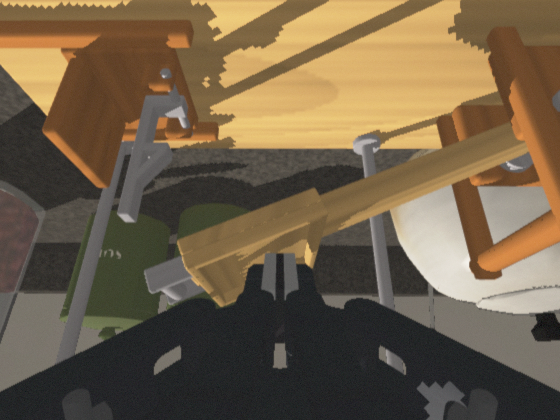

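Run:
```python
from h import *
p,Rr=tool()
for ld in (44,38,35):
    Rt=down(np.radians(60.8),np.radians(ld),YAW); row(L(3,-44,126),Rt)
```

```text
row [-0.001, 0.083, 0.012] [-0.03, -0.18, -0.53] steps 0.6
row [-0.002, 0.188, 0.012] [-0.03, -0.18, -0.53] steps 1.3
row [-0.002, 0.24, 0.012] [-0.03, -0.18, -0.53] steps 1.6
```

step_arm --pt "0 0.05 0 0 -0.05 -0.1 0" --pt "0 0.1 0 0 -0.1 -0.2 0" --pt "0 0.15 0 0 -0.15 -0.35 0" --pt "0 0.2 0 0 -0.18 -0.5 0" --pt "0 0.24 0 0 -0.18 -0.5 0"

```text
time: 19.75
tool_pos: [0.5965, -0.1105, 0.1284]
orientation: [0.858, 0.116, 0.446, -0.228]
ft_force: [2.8, 2.2, 1.7]
finger_gap: -0.0002
```

Run:
```python
from h import *
s=robot.get_state(); p,Rr=tool(); print(toL(p), RL.inv().apply(s['ft_force']), s['joint_positions'].round(3),(RL.inv()*Rr).as_matrix().round(2))
```

```text
[  4.9 -42.5 128.4] [1.38416388 3.26847828 1.73773784] [-0.191  0.133 -0.769  0.082 -0.189  0.267] [[ 0.58  0.01  0.82]
 [-0.01  1.   -0.  ]
 [-0.82 -0.    0.58]]
```

```bash
cat > rows.py <<'E'
from h import *
import sys
p,Rr=tool(); print(toL(p))
for a in sys.argv[1:]:
    v=[float(t) for t in a.split(',')]; print(v,(Rr.inv().apply(L(*v)-p)*100).round(2).tolist())
E
python3 rows.py 3,-46.5,122 1,-50,115.3 0,-53,108 0,-55.3,100.4 0,-57,92.6 0,-58,85 0,-58.9,77.1 0,-59,69.3 0,-59,64 0,-59,58
```

```text
[  4.9 -42.5 128.4]
[3.0, -46.5, 122.0] [0.42, -0.4, -0.52]
[1.0, -50.0, 115.3] [0.85, -0.75, -1.07]
[0.0, -53.0, 108.0] [1.4, -1.05, -1.57]
[0.0, -55.3, 100.4] [2.02, -1.27, -2.01]
[0.0, -57.0, 92.6] [2.66, -1.44, -2.45]
[0.0, -58.0, 85.0] [3.28, -1.54, -2.89]
[0.0, -58.9, 77.1] [3.93, -1.62, -3.34]
[0.0, -59.0, 69.3] [4.57, -1.63, -3.79]
[0.0, -59.0, 64.0] [5.0, -1.63, -4.1]
[0.0, -59.0, 58.0] [5.49, -1.63, -4.44]
```

step_arm --pt "0 0 0 0.42 -0.4 -0.52 0" --pt "0 0 0 0.85 -0.75 -1.07 0" --pt "0 0 0 1.4 -1.05 -1.57 0" --pt "0 0 0 2.0 -1.27 -2.0 0" --pt "0 0 0 2.65 -1.44 -2.45 0" --pt "0 0 0 3.28 -1.54 -2.9 0" --pt "0 0 0 3.28 -1.54 -2.9 0"

```text
time: 20.45
tool_pos: [0.5812, -0.1222, 0.0814]
orientation: [0.856, 0.115, 0.448, -0.229]
ft_force: [0.8, 1.5, 4.5]
finger_gap: 0.0001
```

```bash
python3 look.py w13.png
python3 - <<'E'
from h import *
s=robot.get_state(); p,Rr=tool(); print(toL(p), RL.inv().apply(s['ft_force']), s['joint_positions'].round(3))
E
python3 rows.py 0,-58.9,77.1 0,-59,69.3 0,-59,64 0,-59,58
```

```text
t 20.5
[ -2.7 -60.1  81.7] [-0.09033592  2.10073034  4.66655076] [-0.223  0.191 -0.861 -0.068 -0.174  0.241]
[ -2.7 -60.1  81.7]
[0.0, -58.9, 77.1] [0.53, 0.13, -0.04]
[0.0, -59.0, 69.3] [1.17, 0.12, -0.49]
[0.0, -59.0, 64.0] [1.61, 0.13, -0.79]
[0.0, -59.0, 58.0] [2.1, 0.13, -1.14]
```

View pics/w13.png

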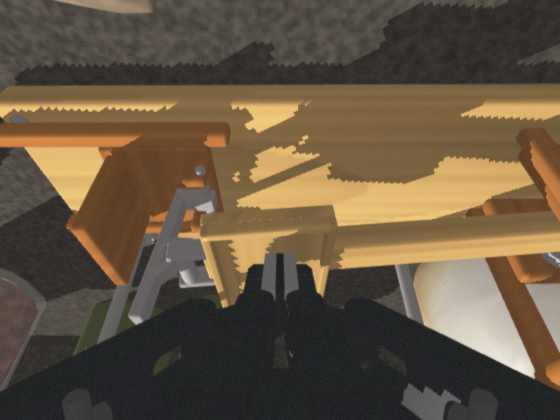

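step_arm --pt "0 0 0 0.25 0.0 -0.2 0" --pt "0 0 0 0.55 0.0 -0.4 0" --pt "0 0 0 0.85 0.0 -0.6 0" --pt "0 0 0 1.1 0.0 -0.8 0" --pt "0 0 0 1.1 0.0 -0.8 0"

```text
time: 21.0
tool_pos: [0.5809, -0.1227, 0.0687]
orientation: [0.856, 0.115, 0.448, -0.23]
ft_force: [0.4, -1.9, 3.8]
finger_gap: 0.0001
```

```bash
python3 look.py w14.png
python3 - <<'E'
from h import *
s=robot.get_state(); p,Rr=tool(); print(toL(p), RL.inv().apply(s['ft_force']), s['joint_positions'].round(3))
E
```

```text
t 21.05
[ -2.8 -60.8  68.7] [ 1.12986065 -1.97715554  2.63098602] [-0.223  0.216 -0.878 -0.111 -0.176  0.241]
```

View pics/w14.png

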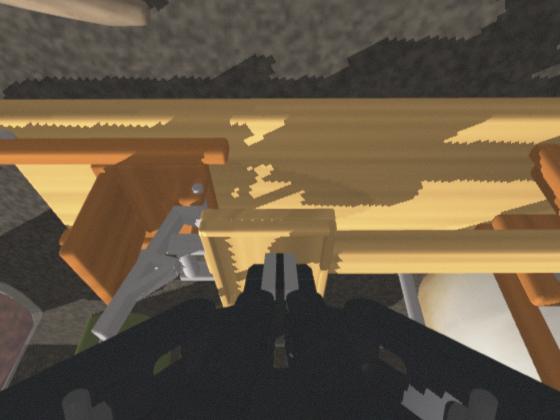

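step_arm --pt "0 0 0 0.25 0.0 -0.17 0" --pt "0 0 0 0.5 0.0 -0.35 0" --pt "0 0 0 0.75 0.0 -0.52 0" --pt "0 0 0 0.75 0.0 -0.52 0"

```text
time: 21.45
tool_pos: [0.581, -0.1227, 0.0597]
orientation: [0.857, 0.115, 0.447, -0.23]
ft_force: [-1.7, -1.1, 6.1]
finger_gap: 0.0001
```

```bash
python3 look.py w15.png
python3 - <<'E'
from h import *
s=robot.get_state(); p,Rr=tool(); print(toL(p), RL.inv().apply(s['ft_force']), s['joint_positions'].round(3))
E
```

```text
t 21.5
[ -2.7 -60.7  59.7] [-0.35621042 -1.63572343  4.79448846] [-0.223  0.235 -0.889 -0.141 -0.175  0.24 ]
```

View pics/w15.png

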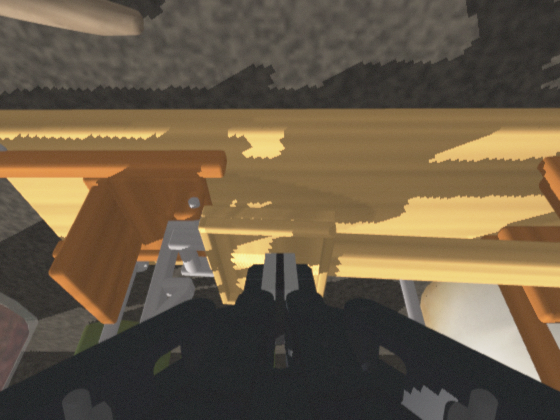

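step_arm --pt "0 0 0 0.12 0.0 -0.08 0" --pt "0 0 0 0.2 0.0 -0.14 0" --pt "0 0 0 0.2 0.0 -0.14 0"

```text
time: 21.8
tool_pos: [0.5811, -0.1226, 0.0574]
orientation: [0.857, 0.115, 0.447, -0.23]
ft_force: [-2.1, -1.0, 5.1]
finger_gap: 0.0
```

```bash
python3 look.py w16.png catch_beak
python3 - <<'E'
from h import *
s=robot.get_state(); p,Rr=tool(); print(toL(p), RL.inv().apply(s['ft_force']), s['joint_positions'].round(3))
f=snap('side','s16.png'); cv2.imwrite('pics/s16z.png',cv2.resize(f['pixels'][190:310,240:360,::-1],None,fx=5,fy=5))
E
```

```text
t 21.85
catch_beak 0.63 [ 0.5595 -0.1662  0.0665] [170. 295.]
[ -2.7 -60.6  57.5] [ 0.10778273 -2.14461509  4.77380048] [-0.223  0.24  -0.892 -0.149 -0.175  0.24 ]
```

View pics/s16z.png

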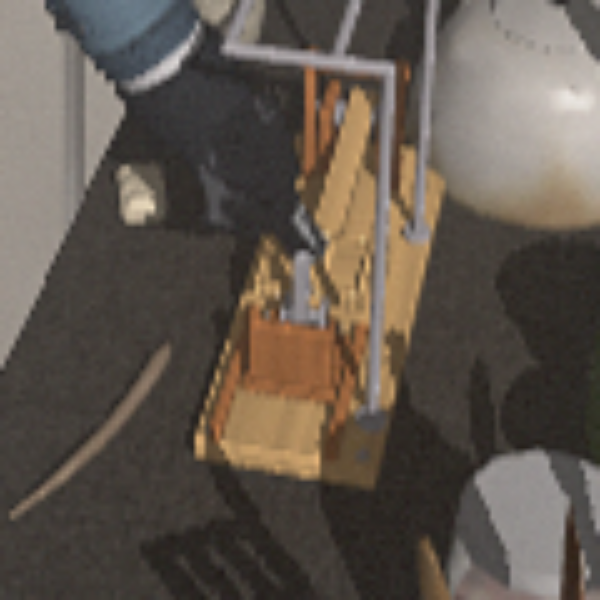

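step_arm --pt "0 0 0 -0.2 0.0 0.14 0" --pt "0 0 0 -0.4 0.0 0.28 0" --pt "0 0 0 -0.6 0.0 0.42 0" --pt "0 0 0 -0.8 0.0 0.56 0" --pt "0 0 0 -0.8 0.0 0.56 0"

```text
time: 22.45
tool_pos: [0.5811, -0.1226, 0.0676]
orientation: [0.857, 0.115, 0.447, -0.23]
ft_force: [-2.0, -1.6, 4.7]
finger_gap: 0.0004
```

step_arm --pt "0 0 0 -0.12 0.0 0.08 0" --pt "0 0 0 -0.25 0.0 0.17 0" --pt "0 0 0 -0.25 0.0 0.17 0"

```text
time: 22.75
tool_pos: [0.5809, -0.1214, 0.0695]
orientation: [0.856, 0.115, 0.448, -0.229]
ft_force: [-0.6, 0.0, -0.4]
finger_gap: 0.0002
```

```bash
python3 look.py w17.png catch_beak tray
python3 - <<'E'
from h import *
s=robot.get_state(); p,Rr=tool(); print(toL(p), RL.inv().apply(s['ft_force']), s['joint_positions'].round(3))
E
```

```text
t 22.8
catch_beak 0.71 [ 0.5587 -0.163   0.0637] [179. 265.]
tray 0.76 [ 0.5821 -0.1311  0.0591] [263. 262.]
[ -2.9 -59.7  69.8] [ 0.45845401  0.3635595  -0.69515285] [-0.223  0.214 -0.877 -0.108 -0.173  0.241]
```

View pics/w17.png

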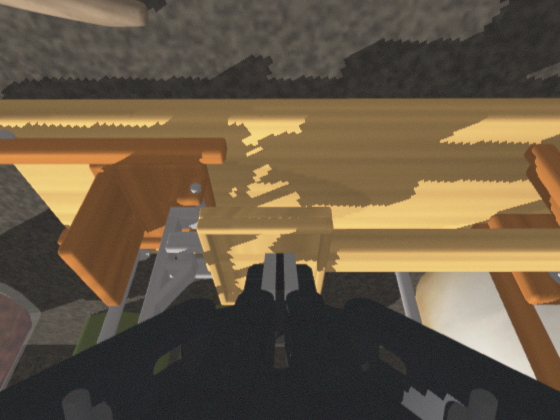

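step_arm --pt "0 0 0 -0.2 0.0 0.1 0" --pt "0 0 0 -0.5 0.0 0.2 0" --pt "0 0 0 -0.5 0.0 0.2 0"

```text
time: 23.2
tool_pos: [0.5812, -0.1214, 0.0763]
orientation: [0.857, 0.115, 0.447, -0.229]
ft_force: [0.2, 0.5, 1.0]
finger_gap: -0.0002
```

```bash
python3 look.py w18.png catch_beak tray
python3 - <<'E'
from h import *
s=robot.get_state(); p,Rr=tool(); print(toL(p), RL.inv().apply(s['ft_force']))
f=dict(np.load('/tmp/last.npz')); P=cloud(f); l=RL.inv().apply((P-O).reshape(-1,3))*1000
# tray rim/arm heights
for y0 in (-40,-30,-20,0): 
    k=(abs(l[:,0])<12)&(abs(l[:,1]-y0)<5)&(l[:,2]>40)&(l[:,2]<110); print(y0,k.sum(),np.median(l[k,2]) if k.any() else None)
E
```

```text
t 23.25
catch_beak 0.76 [ 0.559  -0.167   0.0687] [174. 264.]
tray 0.68 [ 0.5817 -0.1259  0.0618] [272. 251.]
[ -3.3 -59.6  75.9] [-0.30951679 -0.310412   -0.46249879]
-40 535 61.79522092341398
-30 851 60.50221565818913
-20 859 60.390910352366895
0 867 60.31732477142185
```

View pics/w18.png

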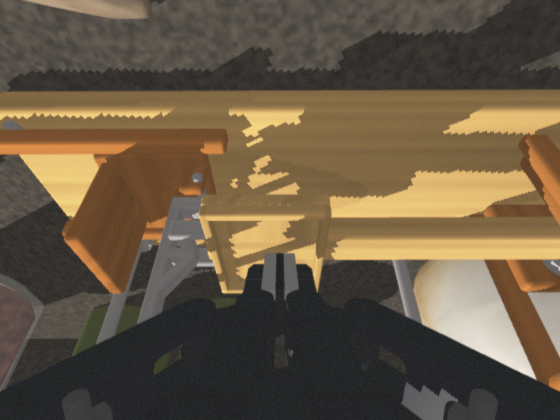

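step_arm --pt "0 0 0 -1 0 0 0" --pt "0 0 0 -3 0 0 0" --pt "0 0 0 -6 0 0 0" --pt "0 0 0 -9 0 0 0" --pt "0 0 0 -12 0 0 0" --pt "0 0 0 -14 0 0 0"

```text
time: 23.95
tool_pos: [0.5108, -0.0803, 0.1926]
orientation: [0.857, 0.115, 0.446, -0.229]
ft_force: [0.5, -0.2, -0.2]
finger_gap: -0.0002
```

Run:
```python
from h import *
p,Rr=tool(); print(p,toL(p))
az=np.radians(-93); Rt=down(az+np.pi/2,np.radians(35),az); a=Rt.as_matrix()[:,0]
row(np.array([.50,.027,.012])-.16*a,Rt); print(np.array([.50,.027,.012])-.16*a)
f=robot.grab_frame('side')
for n in ['catch_beak','tray','clay_shot_mid','clay_shot']:
    for d in robot.tip_of('side',n)[:1]: print(n,d['conf'],w(f,d['at']).round(4),toL(w(f,d['at'])))
```

```text
[ 0.51078265 -0.08030201  0.19264369] [-84.7 -58.  192.6]
row [0.908, 0.006, -0.63] [-2.0, 17.02, -11.27] steps 7.4
[0.50480299 0.11864646 0.14306433]
catch_beak 0.43 [ 0.5632 -0.1634  0.0636] [   1.6 -105.    63.6]
tray 0.79 [ 0.5818 -0.1276  0.0609] [  0.3 -64.6  60.9]
clay_shot_mid 0.65 [0.4994 0.0314 0.0111] [-149.1   33.9   11.1]
clay_shot 0.65 [ 6.127e-01 -7.040e-02  6.000e-04] [-0.6  0.4  0.6]
```

step_arm --pt "0.908 0.006 -0.63 -2 17 -11.3 5.5" --pt "0.908 0.006 -0.63 -2 17 -11.3 5.5" --pt "0.908 0.006 -0.63 -2 17 -11.3 5.5" --pt "0.908 0.006 -0.63 -2 17 -11.3 5.5" --pt "0.908 0.006 -0.63 -2 17 -11.3 5.5" --pt "0.908 0.006 -0.63 -2 17 -11.3 5.5" --pt "0.908 0.006 -0.63 -2 17 -11.3 5.5" --pt "0.908 0.006 -0.63 -2 17 -11.3 5.5" --pt "0.908 0.006 -0.63 -2 17 -11.3 5.5" --pt "0.908 0.006 -0.63 -2 17 -11.3 5.5"

```text
time: 25.2
tool_pos: [0.5065, 0.1177, 0.1374]
orientation: [-0.609, -0.333, -0.319, 0.645]
ft_force: [-0.1, 1.3, 0.0]
finger_gap: 0.055
```

```bash
python3 look.py w20.png clay_shot_mid clay_shot
python3 - <<'E'
from h import *
f=dict(np.load('/tmp/last.npz')); P=cloud(f); p,Rr=tool(); s=robot.get_state(); print(p,s['joint_positions'].round(3))
for d in robot.regions_of('wrist','clay_shot')[:1]:
    m=d['region']&(f['range_z']>0); Q=P[m]; Q=Q[Q[:,2]>.006]; print(d['conf'],m.sum(),'z',np.percentile(Q[:,2],[5,50,95]).round(4))
    print(Q.min(0).round(4),Q.max(0).round(4))
    r=cv2.minAreaRect((Q[:,:2]*1000).astype(np.float32)); print(r)
m2=(abs(P[...,2])<.01); print('counter',np.median(P[m2][:,2]))
E
```

```text
t 25.25
clay_shot_mid 0.91 [0.5009 0.0234 0.0081] [279. 201.]
clay_shot 0.65 [ 0.5023  0.0278 -0.0038] [280. 188.]
[0.50498815 0.11766846 0.13941374] [ 0.414  0.578 -0.006  1.294 -0.536  2.12 ]
0.55 1676 z [0.0084 0.0159 0.0182]
[0.4825 0.008  0.006 ] [0.5204 0.0575 0.0193]
((501.60626220703125, 31.850873947143555), (49.012020111083984, 33.397361755371094), 81.19452667236328)
counter -0.0019108537905497547
```

View pics/w20.png

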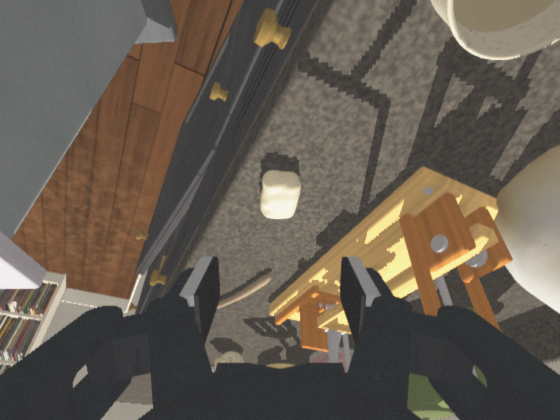

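Run:
```python
from h import *
az=np.radians(-98); Rt=down(az+np.pi/2,np.radians(35),az); a=Rt.as_matrix()[:,0]
T=np.array([.501,.027,.0135])
for b in (.08,.04,.02,0): row(T-b*a,Rt)
```

```text
row [0.074, -0.0, -0.048] [7.58, 0.52, 0.2] steps 1.5
row [0.074, -0.0, -0.048] [11.57, 0.32, 0.19] steps 2.3
row [0.074, -0.0, -0.048] [13.57, 0.23, 0.19] steps 2.7
row [0.074, -0.0, -0.048] [15.57, 0.13, 0.18] steps 3.1
```

step_arm --pt "0.074 0 -0.048 4 0.6 0.2 5.5" --pt "0.074 0 -0.048 7.6 0.52 0.2 5.5" --pt "0.074 0 -0.048 9.6 0.42 0.2 5.5" --pt "0.074 0 -0.048 11.6 0.32 0.2 5.5" --pt "0.074 0 -0.048 12.6 0.28 0.2 5.5" --pt "0.074 0 -0.048 13.2 0.25 0.2 5.5" --pt "0.074 0 -0.048 13.2 0.25 0.2 5.5"

```text
time: 26.1
tool_pos: [0.5031, 0.0406, 0.0339]
orientation: [-0.582, -0.349, -0.303, 0.67]
ft_force: [-0.5, -0.2, -0.1]
finger_gap: 0.0553
```

```bash
python3 look.py w21.png clay_shot_mid clay_shot
python3 - <<'E'
from h import *
f=dict(np.load('/tmp/last.npz')); P=cloud(f); p,Rr=tool(); s=robot.get_state(); print(p,s['joint_positions'].round(3))
for d in robot.regions_of('wrist','clay_shot')[:1]:
    m=d['region']&(f['range_z']>0); Q=P[m]; Q=Q[Q[:,2]>.006]; print(d['conf'],m.sum(),'z',np.percentile(Q[:,2],[5,50,95]).round(4))
    l=Rr.inv().apply(Q-p); print(l.min(0).round(4),l.max(0).round(4),Q.min(0).round(4),Q.max(0).round(4))
    r=cv2.minAreaRect((Q[:,:2]*1000).astype(np.float32)); print(r)
E
```

```text
t 26.15
clay_shot_mid 0.81 [0.5008 0.0278 0.0082] [277. 245.]
clay_shot 0.95 [ 0.5018  0.0276 -0.0033] [279. 228.]
[0.50433658 0.04136372 0.03452095] [ 0.28   0.636 -0.206  1.003 -0.551  2.07 ]
0.66 4504 z [0.0079 0.0155 0.0179]
[ 0.0087 -0.0183 -0.0281] [0.0375 0.0162 0.0167] [0.4825 0.0078 0.006 ] [0.5209 0.0571 0.0187]
((501.9390563964844, 31.910274505615234), (48.039669036865234, 34.099483489990234), 80.76832580566406)
```

View pics/w21.png

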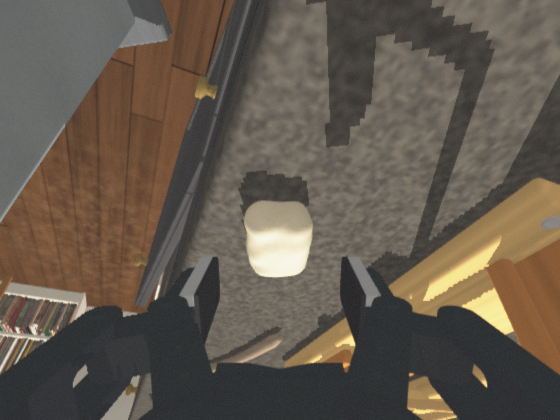

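Run:
```python
from h import *
p,Rr=tool(); print(p)
row([.5013,.0275,.0135],Rr)
```

```text
[0.50433891 0.04137327 0.03443744]
row [0.0, 0.0, 0.0] [2.53, -0.11, -0.04] steps 0.5
```

step_arm --pt "0 0 0 1.0 -0.05 0 5.5" --pt "0 0 0 1.9 -0.1 0 5.5" --pt "0 0 0 2.5 -0.1 0 5.5" --pt "0 0 0 2.5 -0.1 0 5.5" --pt "0 0 0 2.5 -0.1 0 2.5" --pt "0 0 0 2.5 -0.1 0 2.5" --pt "0 0 0 2.5 -0.1 0 2.5" --pt "0 0 0 2.5 -0.1 0 2.5" --pt "0 0 0 2.5 -0.1 0 2.5" --force 22

```text
time: 27.2
tool_pos: [0.5008, 0.0268, 0.0134]
orientation: [-0.582, -0.349, -0.302, 0.669]
ft_force: [0.6, 0.2, 0.4]
finger_gap: 0.0313
```

```bash
python3 look.py w22.png
python3 - <<'E'
from h import *
p,Rr=tool(); s=robot.get_state(); print(p,s['ft_force'],s['finger_gap'])
print(Rr.inv().apply([0,0,.04])*100)
E
```

```text
t 27.25
[0.50077578 0.02676948 0.01339305] [1.14767078 0.25560887 0.87237583] 0.031450783981380084
[-3.27794273  0.00610326  2.2923905 ]
```

View pics/w22.png

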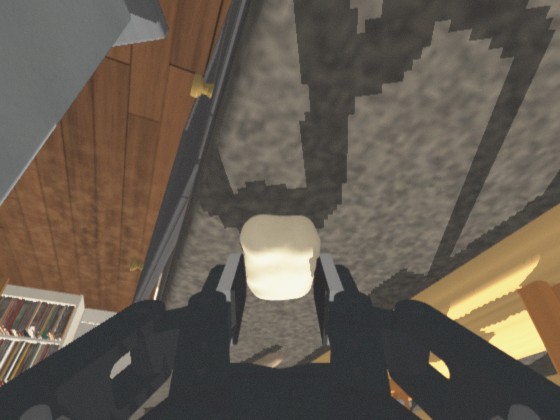

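Gap 31.3 mm, as expected. Lift straight up and check the hold.

step_arm --pt "0 0 0 -0.8 0 0.55 2.5" --pt "0 0 0 -2.5 0 1.7 2.5" --pt "0 0 0 -5.5 0 3.8 2.5" --pt "0 0 0 -9 0 6.3 2.5" --pt "0 0 0 -12 0 8.4 2.5" --pt "0 0 0 -12 0 8.4 2.5"

```text
time: 27.85
tool_pos: [0.5034, 0.0272, 0.1653]
orientation: [-0.583, -0.353, -0.3, 0.668]
ft_force: [0.2, 1.0, -0.7]
finger_gap: 0.0312
```

```bash
python3 look.py w23.png clay_shot_mid clay_shot
python3 - <<'E'
from h import *
p,Rr=tool(); s=robot.get_state(); print(p,s['ft_force'],s['finger_gap'])
f=dict(np.load('/tmp/last.npz')); P=cloud(f)
for d in robot.regions_of('wrist','clay_shot')[:1]:
    m=d['region']&(f['range_z']>0)&(P[...,2]>.05); Q=P[m]; l=Rr.inv().apply(Q-p); print(Q.min(0),Q.max(0),l.min(0).round(4),l.max(0).round(4))
Rt=down(YAW+np.pi/2,np.radians(35),YAW); a=Rt.as_matrix()[:,0]
T=L(4,-62,95); print(toL(T-.12*a)); row(T-.12*a,Rt)
E
```

```text
t 27.9
clay_shot_mid 0.95 [0.5025 0.029  0.158 ] [275. 260.]
clay_shot 0.92 [0.5079 0.0321 0.145 ] [285. 233.]
[0.5001499  0.02675685 0.15953945] [ 0.1019708  -0.48142455 -1.5892677 ] 0.030992449879795443
[0.48625096 0.00909828 0.15031242] [0.52417466 0.0581791  0.17063144] [-0.0224 -0.0126 -0.0279] [0.0056 0.0212 0.0187]
[-64.8 -62.  193.3]
row [-0.985, -0.001, 0.69] [3.78, 4.32, 11.41] steps 8.0
```

View pics/w23.png

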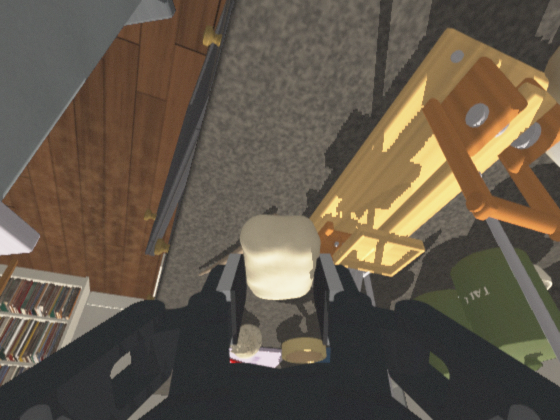

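Run:
```python
from h import *
Rt=down(YAW+np.pi/2,np.radians(35),YAW); a=Rt.as_matrix()[:,0]
T=L(5,-62.5,95); row(T-.12*a,Rt)
```

```text
row [-0.985, -0.001, 0.69] [3.82, 4.39, 11.48] steps 8.0
```

step_arm --pt "-0.12 0 0.08 0.3 0.5 1.4 2.5" --pt "-0.24 0 0.17 0.8 1.0 2.8 2.5" --pt "-0.36 0 0.25 1.3 1.6 4.2 2.5" --pt "-0.48 0 0.34 1.8 2.1 5.6 2.5" --pt "-0.6 0 0.42 2.3 2.7 7 2.5" --pt "-0.72 0 0.5 2.8 3.2 8.4 2.5" --pt "-0.84 0 0.59 3.3 3.8 9.8 2.5" --pt "-0.93 0 0.65 3.6 4.2 10.9 2.5" --pt "-0.985 0 0.69 3.8 4.4 11.5 2.5" --pt "-0.985 0 0.69 3.8 4.4 11.5 2.5" --pt "-0.985 0 0.69 3.8 4.4 11.5 2.5"

```text
time: 29.15
tool_pos: [0.5262, -0.0944, 0.1928]
orientation: [0.858, 0.117, 0.448, -0.224]
ft_force: [-0.1, -0.0, -0.6]
finger_gap: 0.0309
```

```bash
python3 look.py w24.png clay_shot_mid tray catch_beak
python3 - <<'E'
from h import *
p,Rr=tool(); s=robot.get_state(); print(p,toL(p),(RL.inv()*Rr).as_matrix().round(3).tolist(),s['ft_force'],s['finger_gap'],s['joint_positions'].round(2))
f=dict(np.load('/tmp/last.npz')); 
for n in ['clay_shot_mid','tray','catch_beak','launcher']:
    for d in robot.tip_of('wrist',n)[:1]: print(n,d['conf'],toL(w(f,d['at'])))
for x in ((5,-62.5,95),(5,-62.5,85),(5,-62.5,76.5)): row(L(*x),down(YAW+np.pi/2,np.radians(35),YAW))
E
```

```text
t 29.2
clay_shot_mid 0.61 [ 0.5253 -0.0953  0.1854] [276. 261.]
tray 0.58 [ 0.5817 -0.1292  0.0612] [276. 177.]
catch_beak 0.55 [ 0.5596 -0.1631  0.066 ] [228. 179.]
[ 0.52759363 -0.09350628  0.19379178] [-63.6 -61.3 193.8] [[0.573, -0.001, 0.819], [0.001, 1.0, 0.001], [-0.819, 0.001, 0.573]] [-0.25471628  0.39165157 -1.08046024] 0.0314056204755364 [-0.19 -0.1  -0.8   0.28 -0.18  0.26]
clay_shot_mid 0.61 [-64.7 -64.  185.4]
tray 0.58 [  1.  -66.   61.2]
catch_beak 0.55 [  -1.7 -106.4   66. ]
launcher 0.55 [-1.9 -0.3 -0.6]
row [0.0, 0.0, -0.001] [12.05, -0.11, -0.11] steps 2.4
row [0.0, 0.0, -0.001] [12.87, -0.12, -0.68] steps 2.6
row [0.0, 0.0, -0.001] [13.57, -0.12, -1.17] steps 2.7
```

View pics/w24.png

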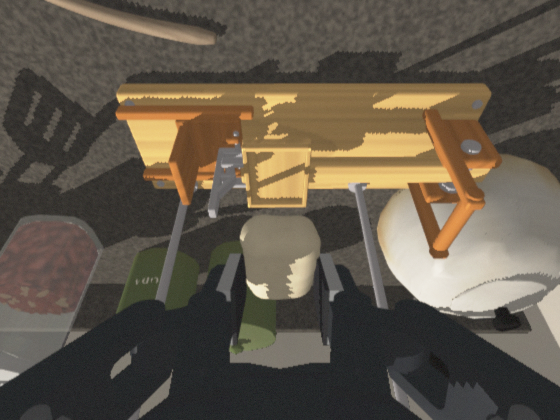

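step_arm --pt "0 0 0 2 -0.1 0 2.5" --pt "0 0 0 4.5 -0.15 0 2.5" --pt "0 0 0 7 -0.15 0 2.5" --pt "0 0 0 9 -0.15 -0.1 2.5" --pt "0 0 0 10.3 -0.15 -0.1 2.5" --pt "0 0 0 11.4 -0.15 -0.1 2.5" --pt "0 0 0 12 -0.15 -0.1 2.5" --pt "0 0 0 12 -0.15 -0.1 2.5" --pt "0 0 0 12 -0.15 -0.1 2.5"

```text
time: 30.45
tool_pos: [0.5865, -0.1288, 0.096]
orientation: [0.859, 0.117, 0.446, -0.223]
ft_force: [-0.0, 0.5, -0.8]
finger_gap: 0.0316
```

```bash
python3 look.py w25.png
python3 - <<'E'
from h import *
p,Rr=tool(); s=robot.get_state(); print(toL(p),s['ft_force'],s['finger_gap'])
f=snap('side','s25.png'); cv2.imwrite('pics/s25z.png',cv2.resize(f['pixels'][190:310,240:360,::-1],None,fx=5,fy=5))
for n in ['tray','catch_beak','clay_shot_mid']:
    for d in robot.tip_of('wrist',n)[:1]: print(n,d['conf'])
for x in ((5,-63,90),(5,-63,84),(5,-63,79),(5,-63,76.5)): row(L(*x),down(YAW+np.pi/2,np.radians(35),YAW))
E
```

```text
t 30.5
[  5.1 -63.3  96.3] [-0.6578191   0.27841711 -0.17099543] 0.031009357569185828
tray 0.58
catch_beak 0.66
clay_shot_mid 0.73
row [-0.0, 0.002, -0.001] [0.52, 0.03, -0.38] steps 0.1
row [-0.0, 0.002, -0.001] [1.01, 0.03, -0.72] steps 0.2
row [-0.0, 0.002, -0.001] [1.42, 0.03, -1.01] steps 0.3
row [-0.0, 0.002, -0.001] [1.62, 0.03, -1.15] steps 0.4
```

View pics/w25.png

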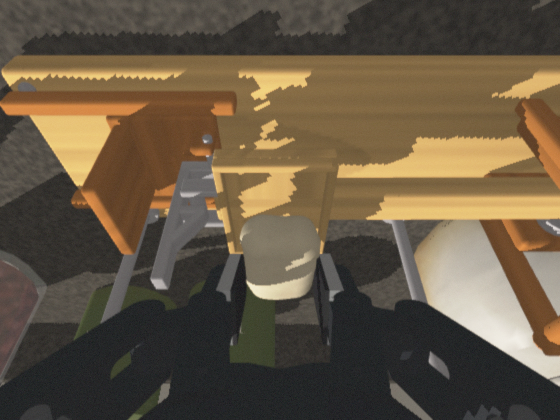

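View pics/s25z.png

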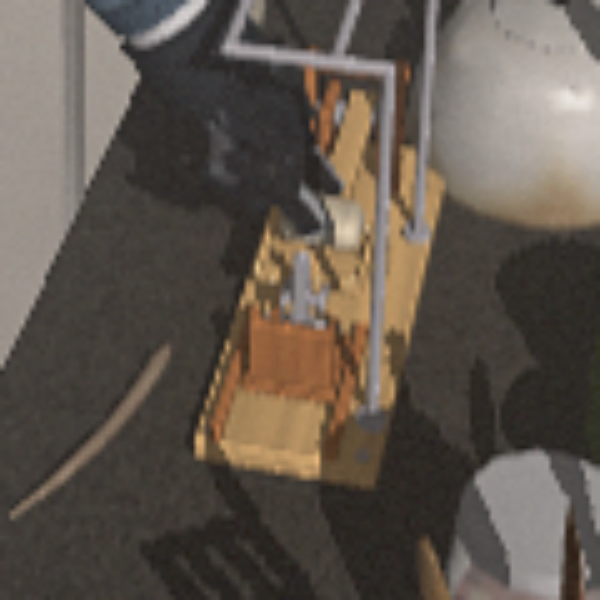

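step_arm --pt "0 0 0 0.5 0 -0.37 2.5" --pt "0 0 0 0.9 0 -0.65 2.5" --pt "0 0 0 1.2 0 -0.86 2.5" --pt "0 0 0 1.42 0 -1.01 2.5" --pt "0 0 0 1.42 0 -1.01 2.5"

```text
time: 31.2
tool_pos: [0.5858, -0.1287, 0.0775]
orientation: [0.858, 0.117, 0.447, -0.223]
ft_force: [-0.1, 0.7, -1.7]
finger_gap: 0.0314
```

```bash
python3 look.py w26.png
python3 - <<'E'
from h import *
p,Rr=tool(); s=robot.get_state(); print(toL(p),s['ft_force'],s['finger_gap'])
E
```

```text
t 31.25
[  4.6 -63.5  77.8] [-0.41911994  0.0427447  -1.10735332] 0.031724486918861455
```

View pics/w26.png

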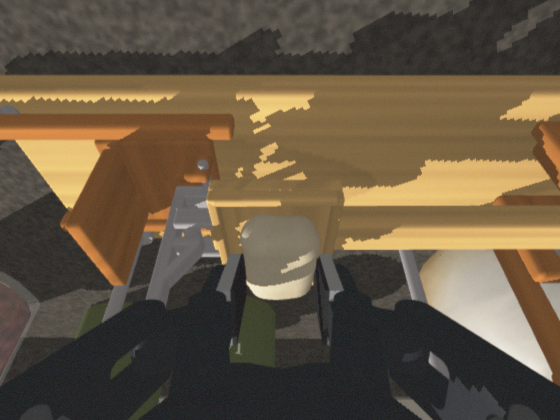

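step_arm --pt "0 0 0 0.08 0 -0.06 2.5" --pt "0 0 0 0.12 0 -0.09 2.5" --pt "0 0 0 0.12 0 -0.09 2.5"

```text
time: 31.55
tool_pos: [0.5864, -0.1288, 0.077]
orientation: [0.859, 0.117, 0.446, -0.223]
ft_force: [-0.8, 0.4, -0.5]
finger_gap: 0.0315
```

Run:
```python
from h import *
p,Rr=tool(); s=robot.get_state(); print(toL(p),s['ft_force'],s['finger_gap'])
```

```text
[  5.  -63.4  77. ] [-0.76011004  0.44668741 -0.5000707 ] 0.03145074555925102
```

step_arm --pt "0 0 0 0.06 0 -0.04 2.5" --pt "0 0 0 0.1 0 -0.07 2.5" --pt "0 0 0 0.1 0 -0.07 2.5"

```text
time: 31.85
tool_pos: [0.5868, -0.129, 0.0763]
orientation: [0.859, 0.117, 0.446, -0.223]
ft_force: [-2.2, -0.1, 4.6]
finger_gap: 0.0315
```

Run:
```python
from h import *
for i in range(3):
    robot.grab_frame('wrist'); p,Rr=tool(); s=robot.get_state(); print(toL(p),s['ft_force'].round(2))
```

```text
[  5.4 -63.4  76.2] [-2.09  0.99  4.34]
[  5.4 -63.4  76.2] [-1.1   0.75  3.93]
[  5.4 -63.4  76.2] [-1.26  0.19  4.01]
```

step_arm --pt "0 0 0 -0.03 0 0.02 3.3" --pt "0 0 0 -0.03 0 0.02 3.5" --pt "0 0 0 -0.03 0 0.02 3.7" --pt "0 0 0 -0.03 0 0.02 3.9" --pt "0 0 0 -0.03 0 0.02 3.9"

```text
time: 32.5
tool_pos: [0.5858, -0.1286, 0.0754]
orientation: [0.858, 0.117, 0.447, -0.223]
ft_force: [-0.4, -0.1, -0.4]
finger_gap: 0.0386
```

```bash
python3 look.py w27.png
python3 - <<'E'
from h import *
p,Rr=tool(); s=robot.get_state(); print(toL(p),s['ft_force'].round(2),s['finger_gap'])
E
```

```text
t 32.55
[  4.5 -63.5  75.5] [-0.7   0.45  0.02] 0.038618167820771925
```

View pics/w27.png

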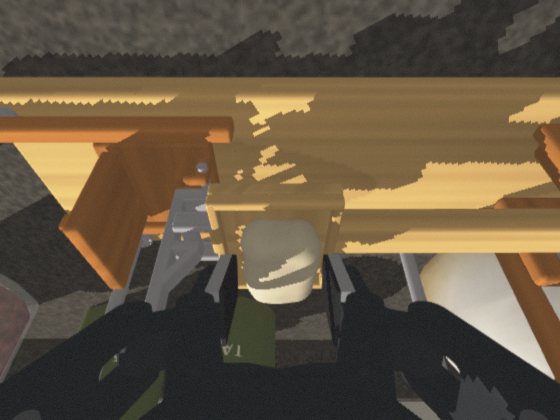

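step_arm --pt "0 0 0 -0.4 0 0 3.9" --pt "0 0 0 -1 0 0 3.9" --pt "0 0 0 -1.8 0 0 3.9" --pt "0 0 0 -3 0 0 3.9" --pt "0 0 0 -5 0 0 3.9" --pt "0 0 0 -8 0 0 3.9" --pt "0 0 0 -11 0 0 3.9" --pt "0 0 0 -14 0 0 3.9" --pt "0 0 0 -14 0 0 3.9"

```text
time: 33.45
tool_pos: [0.5166, -0.089, 0.1953]
orientation: [0.86, 0.117, 0.443, -0.223]
ft_force: [0.3, -0.0, 0.8]
finger_gap: 0.0389
```

```bash
python3 look.py w28.png clay_shot_mid tray catch_beak push_face
python3 - <<'E'
from h import *
p,Rr=tool(); s=robot.get_state(); print(toL(p),s['ft_force'].round(2),s['time'])
f=snap('side','s28.png'); cv2.imwrite('pics/s28z.png',cv2.resize(f['pixels'][190:310,240:360,::-1],None,fx=5,fy=5))
for n in ['clay_shot_mid','tray','catch_beak','push_face','skull','pot','squeeze_bottle','wood_tool']:
    for d in robot.tip_of('side',n)[:1]: print(n,d['conf'],w(f,d['at']).round(4),toL(w(f,d['at'])))
E
```

```text
t 33.5
clay_shot_mid 0.76 [ 0.581  -0.1273  0.0708] [276. 189.]
clay_shot_mid 0.2 [ 0.6122 -0.072  -0.0011] [340. 137.]
catch_beak 0.61 [ 0.5616 -0.1642  0.0649] [229. 185.]
push_face 0.95 [ 0.5348 -0.2033  0.0471] [178. 167.]
[-76.1 -63.9 189.4] [-0.03 -0.29 -0.45] 33.7
clay_shot_mid 0.72 [ 0.5877 -0.1262  0.075 ] [  4.8 -60.5  75. ]
tray 0.81 [ 0.5816 -0.1284  0.0662] [  0.6 -65.4  66.2]
catch_beak 0.59 [ 0.5598 -0.1669  0.0621] [   0.4 -109.7   62.1]
push_face 0.82 [ 0.5402 -0.2011  0.0507] [-1.000e-01 -1.491e+02  5.070e+01]
skull 0.68 [ 0.6129 -0.0685 -0.0016] [-1.3  2.2 -1.6]
pot 0.49 [ 0.6141  0.2079 -0.001 ] [-135.1  244.    -1. ]
squeeze_bottle 0.63 [ 0.5865 -0.1318  0.0594] [  6.5 -66.   59.4]
wood_tool 0.66 [ 0.546  -0.118   0.2902] [-35.6 -73.7 290.2]
```

View pics/w28.png

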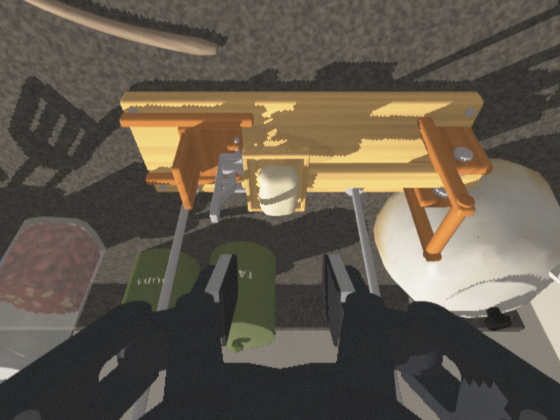

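View pics/s28.png

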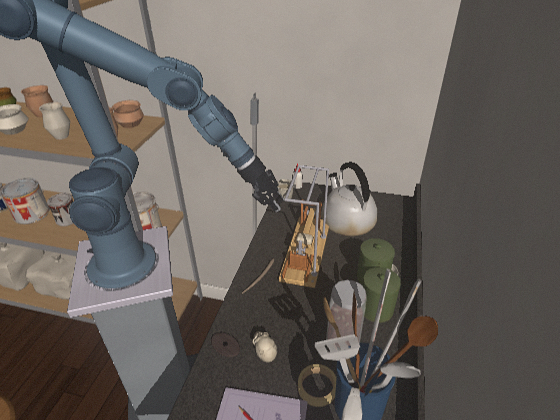

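step_arm --pt "0 0 0 -3 0 0 3.9" --pt "0 0 0 -6 0 0 3.9" --pt "0 0 0 -6 0 0 3.9" --pt "0 0 0 -6 0 0 3.9"

```text
time: 34.55
tool_pos: [0.4865, -0.0729, 0.2405]
orientation: [0.859, 0.117, 0.445, -0.223]
ft_force: [-0.0, 0.0, -0.2]
finger_gap: 0.0386
```

Run:
```python
from h import *
f=snap('wrist','w29.png'); P=cloud(f)
d=robot.regions_of('wrist','clay_shot')
for q in d[:1]:
    l=RL.inv().apply(P[q['region']&(f['range_z']>0)]-O)*1000; print(q['conf'],np.percentile(l,[3,50,97],axis=0).round(1))
l=RL.inv().apply((P-O).reshape(-1,3))*1000
for y0 in (-30,-10,10):
    k=(abs(l[:,0])<8)&(abs(l[:,1]-y0)<4)&(l[:,2]>40)&(l[:,2]<110); print('arm top',y0,k.sum(),np.median(l[k,2]).round(1))
print(robot.get_state()['time']); print(robot.close_job())
```

```text
0.9 [[-22.  -77.4  67.3]
 [ -7.4 -63.2  79. ]
 [ 20.9 -47.6  81.5]]
arm top -30 80 61.2
arm top -10 82 61.2
arm top 10 83 61.0
34.65
the job is handed in; nothing more can be done
None
```

The launcher is ready to shoot, and I handed the job in at 34.65 s of the 72 s allowed; no verdict is reported.

- **Trigger block:** I tapped it home with the wooden tool. At the stop the push force rose from about 2.5 N to 7.7 N with no further movement. Its face reads about y −149 to −153 mm, against −150 mm when home. The tool is back on the counter near its starting place.
- **Throwing arm:** I drew it down in the tray with closed, leaning fingers. The catch leaned back and sprang upright again. When I eased off, the push force fell to zero and the arm stayed level.
- **Clay:** It is in the tray, length along launcher x. It spans x −22 to 21 and y −77 to −48 mm, with its top at about z 81 mm. The arm measured level just before hand-in (its top at z 61 mm along its length), so it was still hooked.

What went wrong or disagreed:

- **Joint limit:** During the draw-down, joint 3 reached −1.019 rad against its −1.02 limit. The arm stopped about 2 cm short of the commanded point. I reduced the lean from 50 to 35 degrees while staying in contact, and the throwing arm did not fly up.
- **Tool lay-down:** It touched the counter with 14 N before I eased off and opened the fingers.
- **Bystanders:** I planned my moves clear of them. In the last side view the pot was located where it started and the skull looks unmoved. The networks gave false positions for the skull and bottle there, so the bottle was not separately confirmed.

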